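# Refit the clean spout on the drinking-water tap

## Robot

A 6-joint arm with a two-finger parallel gripper is mounted at the origin on a cart in front of the work surface, level with it; the furniture and walls round the work are solid. World frame = base frame: x ahead of the robot, y to its left, z up, the work surface at z = 0. Lengths are in m, angles in rad, forces in N, time in s.
With the tool pointing down it reaches from about 0.375 to 0.975 m from the base axis. Payload 3.8 kg.
Tool frame: the origin (TCP) lies on the centre line of the jaws, within the pads' length; the fingertips stand 22 mm ahead of it and the grasp point (between the pads) lies 3 mm ahead of it; x points along the fingers, y is the direction in which the jaws open and shut, and the axes are right-handed (so a half turn about x gives the same grasp; the last joint's range is limited). The gripper opens to 85 mm and grips with 20 to 120 N. Pads are 22 mm wide; open, the fingers measure 114 mm over their backs; the gripper's body (76 mm by 85 mm) begins 54 mm behind the grasp point. The pads swing forward as they close: fully open they stand 13 mm farther back than shut.
Start: joints at [-1.36, 0.264, 1.604, -0, 1.274, -0.037], TCP at [0.166, -0.654, 0.253] pointing down, gripper open.
Joint ranges: [-2.63, 2.63], [-0.94, 2.18], [0.31, 2.57], [-1.31, 4.45], [0, 2.66], [-2.55, 2.55]. Speed limits (rad/s): [2.57, 2.57, 3.14, 3.14, 3.14, 3.14].

## Interface

Orientations are given as a rotation vector (axis times angle).
In Python, from workcell import monitor, eyes, finish_job gives the robot as it stands. The module is installed in compiled form; this text tells all that it offers.
- The arm moves only by the tool play_rows, never from a script. Its argument "deltas" is a list of rows, each an object of numbers: "wx", "wy", "wz": the turn, a rotation vector about the world's x, y, z in degrees; "x", "y", "z": the shift along the world's x, y, z in mm; "fingers": the closure, from -1 (fully open) to 1 (shut), so that 0 is half open. A call has 1 to 20 rows; each row is the pose to reach, as a shift and turn from the pose commanded when the call began; what a row does not reach only later rows make up. A row lasts 1/8 s, in which the tool goes at most 62.5 mm and 10.7 degrees, less where a joint would pass 70% of its speed; a pose out of reach is approached as far as the arm can. A call with a gripper value outside its range is refused whole. The fingers move at their own pace and stop on an object; "grip_force" is the grip in N (left out, the last holds). Time passes only in rows, so rows that repeat a pose let the fingers close. It gives the time, the measured TCP pose, the force and the opening at its end, in the units of the state.
- monitor.read_state(): the state, without advancing time (a new reading comes with each control period).
- eyes.read_camera(name): name is "scene" or "top" or "wrist"; returns a dict with "frame" (384x512x3 uint8, red, green, blue), "depth" (384x512 float32, m along the optical axis (not along the pixel's ray), 0 where there is no reading), "K" (3x3 intrinsics, pixels), "view" (4x4, takes a point from world to camera coordinates); the wrist camera has in their place "tool_from_camera" (4x4, takes a point from camera to tool coordinates, whose origin is the TCP and whose axes are the tool frame's). Camera axes: x right, y down, z forward; pixel columns grow to the right and rows downward; lengths in m; the calibration is good to about 2 mm. A picture is of the moment at which its call begins: read the wrist's pose just before it.
- finish_job(): hands the job in, once; it reports no verdict.
The state is a dict: "time": time; "q": joint angles; "joint_vel": joint speeds; "joint_torque": joint torques, N m; "tool_pos": TCP position; "tcp_rot": TCP orientation; "wrist_force": force on the tool from outside, world axes, zero at the start; "torque": the same for the moment, N m; "width": opening from 0.0 (shut) to 1.0 (fully open).
Only numpy, scipy, OpenCV 4.12 (cv2) and the standard library are available. Lean on these libraries where they do the work, as an engineer would, in place of code of your own. Each camera call takes 0.05 s, during which the arm holds its last target.

## Task

Get the drinking-water tap ready for the day: press the blue release collar in and, while it is pressed, draw the orange blanking plug out of the fitting, and stand the plug nose down in the short cup of the white draining stand. Then take the clean spout from the stand's tall sleeve and push it straight down into the fitting until you feel it snap past the grip and it stays in by itself with the collar sprung fully back up, its outlet over the drip tray. Press with feeling: do not bear down hard on the collar, do not lever the spout sideways in the bore or ram it on against its end stop, and leave the cup and the sugar shaker alone.

Things in the scene. Friction and masses are not known exactly. Their poses are not given: they have to be found in the camera images.
- tap: Fixed countertop water tap: square steel column (86 x 86 mm) on a black foot with a drip tray in front of it and a push-in fitting on top. Origin on the counter under the fitting's upright axis; z up; the drip tray lies on the -x side. The highest fixed part (hexagon nut, 48 mm across) ends 134 mm above the counter.
- collar_top (a point): Centre of the upper face of the blue release collar, a flat ring 44 mm across with a 17.6 mm bore, on the fitting's upright axis, 156 mm above the counter when released. Fingertips on either side of the plug can press the ring down and then close on the plug.
- collar (a joint): How far the collar is pressed in, m: 0 released, 0.014 fully in, on a firm stop. A spring lifts it: 5 N at first, 13.4 N fully in. The grip lets go while it is at least 2.5 mm in. Press with 10 to 13 N and then draw the plug up: it must rise 6 mm before the collar, following the fingers up, lets the grip close. A spout being pushed in dips it 2.5 mm; it springs back as the grip snaps shut.
- valve (a joint): How far the valve deep in the fitting is pushed open, m: 0 shut (also with the plug in), 0.007 with the spout held by the grip, rubber end stop (20 N per mm) from 0.0076 on. Sprung up with 2 N plus 0.5 N per mm. Pushing the spout in takes about 10 N at the grip, drops suddenly as it snaps in (nose about 50 mm below the released collar's face), then rises steeply at the end stop.
- plug_mid (a point): Point on the axis of the orange blanking plug (loose, 40 g, 74 mm long, 16 mm round), 37 mm above its nose; z from nose to top. Its lowest 25 mm are steel with a groove for the grip. At the start it stands in the fitting, 36 mm of it above the collar, locked unless the collar is pressed.
- stand: Fixed white draining stand, base plate 150 x 84 x 10 mm (x, y, z), origin under its centre on the counter. A tall sleeve (35 mm across, bore 19.2 mm, rim 78 mm above the counter) at x = -34 mm holds the spout, flange on its rim; a short cup at x = +42 mm is for the plug.
- cup (a point): Centre of the mouth of the stand's short cup: bore 25 mm, outside 35 mm, mouth 36 mm above the counter, floor 26 mm below the mouth.
- spout_grip (a point): Centre of the black grip block of the clean spout (loose, 115 g): 30 x 24 x 40 mm (x, y, z), flat sides facing +-y, nothing above it. A 34 mm flange lies 20 to 25 mm below this point, then a 16 mm round spigot with a tapered nose (8.6 mm pin), set by a stiff thread to suit the glasses: its nose is 81 to 91 mm below this point, not measured. The 14 mm outlet arm leaves towards -x. Stands upright.
- outlet (a point): Mouth of the spout, 105 mm from the spigot's axis towards the spout's -x and 37 mm below spout_grip.
- drip (a point): Centre of the drip tray's grille, 105 mm from the fitting's axis towards the tap's -x, 18 mm above the counter.
- espresso_cup: Green and white espresso cup, 64 x 89 x 48 mm, origin under its centre; a bystander.
- sugar_shaker: Glass sugar shaker, 44 mm across, 90 mm tall, origin under its centre; a bystander.

How it is judged:
By the outcome, as a careful person would: the job done as asked, in the order asked, and still so for the second after the job is handed in, with the robot touching nothing.
It also fails if it takes over 72 s, if anything falls off the work surface, if the arm or the gripper's body presses on something with over 40 N, if the wrist force passes 120 N, or if a joint passes its speed limit or range.

## Working session

There is one attempt and no reset: what is moved stays moved. The work goes in short steps, Python scripts to look and compute and a tool call to move; the robot and the scene stay as the last step left them, time stands still between calls to the robot, and variables do not carry over. Pictures are saved under pics/ and viewed, and the job is handed in when it is done.

Besides the shell and the picture viewer there is one more tool, called after "Call:" in YAML: its name, and indented under it one key for each argument. play_rows: Moves the arm, as the interface text tells. Its arguments: {"type":"object","properties":{"deltas":{"type":"array"},"grip_force":{"type":"number"}},"required":["deltas"]}

```bash
mkdir -p pics; cat > h.py <<'E'
import numpy as np, cv2, pickle
from scipy.spatial.transform import Rotation as R
from workcell import monitor, eyes
def snap(name, fn):
    s=monitor.read_state(); c=eyes.read_camera(name)
    cv2.imwrite('pics/'+fn+'.png', cv2.cvtColor(c['frame'],cv2.COLOR_RGB2BGR))
    if 'view' in c: V=c['view']
    else:
        T=np.eye(4);T[:3,:3]=R.from_rotvec(s['tcp_rot']).as_matrix();T[:3,3]=s['tool_pos']
        V=np.linalg.inv(T@c['tool_from_camera'])
    c['V']=V; pickle.dump(c,open('pics/'+fn+'.pkl','wb')); return s,c
def load(fn): return pickle.load(open('pics/'+fn+'.pkl','rb'))
def ray(c,u,v):
    W=np.linalg.inv(c['V']); d=W[:3,:3]@np.linalg.inv(c['K'])@np.array([u,v,1.]); return W[:3,3],d
def onplane(c,u,v,z):
    o,d=ray(c,u,v); return o+d*(z-o[2])/d[2]
def cloud(c):
    h,w=c['depth'].shape; uu,vv=np.meshgrid(np.arange(w),np.arange(h))
    P=np.linalg.inv(c['K'])@np.stack([uu.ravel(),vv.ravel(),np.ones(h*w)])*c['depth'].ravel()
    W=np.linalg.inv(c['V']); return (W[:3,:3]@P+W[:3,3:]).T.reshape(h,w,3)
def proj(c,p):
    q=c['V']@np.append(p,1); q=c['K']@q[:3]; return q[:2]/q[2]
E
python3 - <<'E'
from h import *
for n in ['scene','top','wrist']:
    s,c=snap(n,n+'0'); W=np.linalg.inv(c['V']); print(n,W[:3,3].round(3),W[:3,2].round(2),c['K'][0,0])
print(s)
E
```

```text
scene [0.148 0.603 0.679] [ 0.49 -0.59 -0.65] 377.67290397836524
top [0.277 0.128 1.391] [ 0.21 -0.02 -0.98] 475.9502597730618
wrist [ 0.229 -0.639  0.373] [-0.25 -0.06 -0.97] 320.1758202042974
{'time': 0.1, 'q': array([-1.35991227e+00,  2.64707318e-01,  1.60527013e+00,  9.03260708e-06,
        1.27367530e+00, -3.68958103e-02]), 'joint_vel': array([ 1.01054789e-05, -1.55837376e-03, -2.52456761e-03,  1.38857325e-03,
       -8.26203824e-05, -4.54631644e-04]), 'joint_torque': array([ 1.67118587e-04, -5.16706717e+01, -3.68590522e+01, -1.02824602e-04,
        6.22069841e-03,  2.51186954e-06]), 'tool_pos': array([ 0.16541857, -0.65377509,  0.25204892]), 'tcp_rot': array([ 2.09033941,  0.26248724, -2.09069836]), 'wrist_force': array([-0.13432792, -0.26635725,  0.1221663 ]), 'torque': array([-0.0330006 , -0.01712452, -0.02528052]), 'width': 0.9987989220021009}
```

View pics/scene0.png

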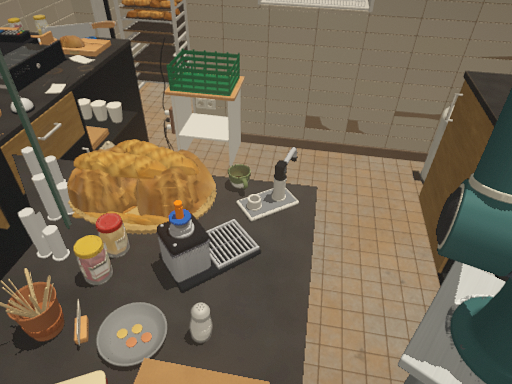

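View pics/top0.png

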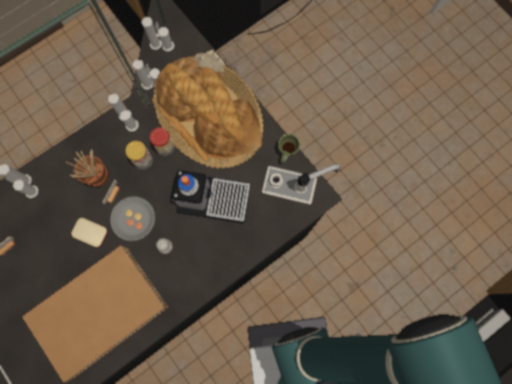

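View pics/wrist0.png

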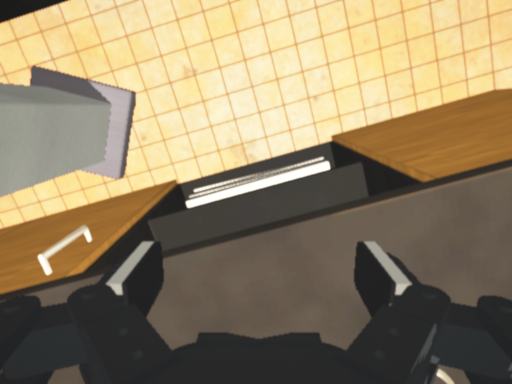

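The top view shows the tap (plug about (189,181)), the tray (228,199), the stand with the spout (290,184), the green cup (289,146) and the shaker (165,246). Next I'll measure them.

```bash
python3 - <<'E'
from h import *
for n in ['top0','scene0']:
    c=load(n); P=cloud(c); f=c['frame'].astype(int)
    hsv=cv2.cvtColor(c['frame'],cv2.COLOR_RGB2HSV)
    W=np.linalg.inv(c['V'])
    r0,r1,c0,c1=(150,220,160,350) if n=='top0' else (140,290,150,310)
    im=c['frame'][r0:r1,c0:c1]; k=4 if n=='top0' else 4
    cv2.imwrite('pics/z_'+n+'.png',cv2.cvtColor(cv2.resize(im,None,fx=k,fy=k,interpolation=cv2.INTER_CUBIC),cv2.COLOR_RGB2BGR))
    for nm,lo,hi in [('orange',(5,170,150),(18,255,255)),('blue',(105,130,80),(125,255,255))]:
        m=cv2.inRange(hsv,lo,hi); m[:r0]=0;m[r1:]=0;m[:,:c0]=0;m[:,c1:]=0
        k_,l,st,ce=cv2.connectedComponentsWithStats(m)
        for i in range(1,k_):
            if st[i,4]>15:
                q=P[l==i]; print(n,nm,st[i],ce[i].round(1),np.median(q,0).round(4),q[:,2].max().round(4), q.min(0).round(3),q.max(0).round(3))
E
```

```text
top0 orange [183 178   5   5  19] [185.1 180.2] [0.6016 0.271  0.1921] 0.1952 [0.597 0.266 0.183] [0.608 0.276 0.195]
top0 blue [178 174  16  16 113] [186.  182.9] [0.6023 0.2716 0.1553] 0.1635 [0.586 0.254 0.116] [0.639 0.301 0.163]
scene0 orange [150 162  17  17 147] [155.2 169.8] [0.7861 0.193  0.1384] 0.1533 [0.766 0.17  0.121] [0.799 0.21  0.153]
scene0 orange [150 183   6   8  26] [152.5 186.4] [0.7702 0.2187 0.1117] 0.116 [0.76  0.212 0.106] [0.778 0.225 0.116]
scene0 orange [167 199   5   5  17] [169.2 200.3] [0.7285 0.2074 0.0842] 0.0861 [0.72  0.203 0.079] [0.734 0.211 0.086]
scene0 orange [173 200  10  19 140] [178.1 208.5] [0.6021 0.2759 0.1806] 0.6788 [0.148 0.196 0.069] [0.721 0.603 0.679]
scene0 orange [150 215  13   6  32] [154.2 216.8] [0.7452 0.247  0.0476] 0.0502 [0.732 0.233 0.042] [0.755 0.257 0.05 ]
scene0 blue [169 209  22  16 172] [180.1 218. ] [0.5968 0.2778 0.1565] 0.6788 [0.148 0.253 0.118] [0.646 0.603 0.679]
```

```bash
ls pics
```

```text
scene0.pkl
scene0.png
top0.pkl
top0.png
wrist0.pkl
wrist0.png
z_scene0.png
z_top0.png
```

View pics/z_top0.png

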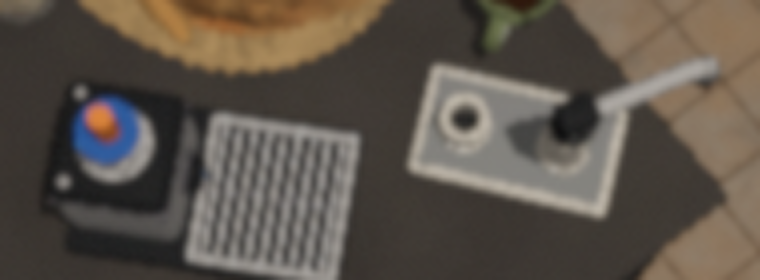

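View pics/z_scene0.png

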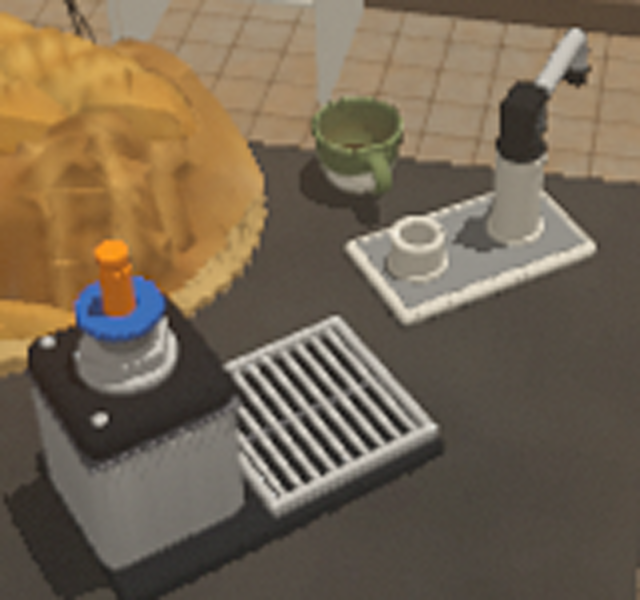

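```bash
python3 - <<'E'
from h import *
c=load('top0'); P=cloud(c)
u=lambda x,y:(160+x/4,150+y/4)
for nm,x,y,z in [('plugtop',103,120,.192),('spoutgrip top',575,118,.123),('cupmouth c',463,122,.036),('stand TL',432,70,.01),('stand BL',412,172,.01),('stand BR',605,208,.01),('stand TR',637,105,.01),('outlet tip',712,70,.06),
 ('tap foot L top',78,90,.01),('footBL',42,205,.01),('tray TR',362,128,.018),('tray BR',340,275,.018),('tray TL',220,113,.018),('tray BL',190,255,.018)]:
    a=u(x,y); i=tuple(int(round(t)) for t in a); print(nm,onplane(c,*a,z).round(4),P[i[1],i[0]].round(4))
for nm,a in [('ecup',(289,146)),('shaker',(165,246))]: print(nm,P[a[1],a[0]])
E
```

```text
plugtop [0.6021 0.2692 0.192 ] [0.6011 0.2682 0.1952]
spoutgrip top [ 0.5822 -0.0445  0.123 ] [ 0.5799 -0.0446  0.1261]
cupmouth c [0.6102 0.0256 0.036 ] [0.6167 0.0231 0.0157]
stand TL [0.6595 0.0414 0.01  ] [0.6594 0.0413 0.0048]
stand BL [0.5833 0.0663 0.01  ] [ 0.5859  0.0658 -0.0017]
stand BR [ 0.5386 -0.0719  0.01  ] [ 0.5399 -0.0721  0.004 ]
stand TR [ 0.6136 -0.1074  0.01  ] [ 0.616  -0.1078  0.0037]
outlet tip [ 0.6206 -0.1567  0.06  ] [ 0.6084 -0.1476  0.1017]
tap foot L top [0.6769 0.3072 0.01  ] [0.6461 0.2914 0.1206]
footBL [0.5923 0.3416 0.01  ] [ 0.5962  0.3451 -0.003 ]
tray TR [0.6194 0.0993 0.018 ] [0.6238 0.1004 0.0011]
tray BR [0.5115 0.1286 0.018 ] [ 0.5141  0.1287 -0.0012]
tray TL [0.6438 0.2028 0.018 ] [0.6465 0.2031 0.0111]
tray BL [0.5398 0.2359 0.018 ] [0.5388 0.2345 0.0183]
ecup [ 0.71752578 -0.03020301  0.0140194 ]
shaker [0.45183142 0.35574779 0.08478092]
```

```bash
python3 - <<'E'
from h import *
s=monitor.read_state()
M=R.from_rotvec(s['tcp_rot']).as_matrix(); print(M.round(3)); a=np.degrees(np.arctan2(M[1,1],M[0,1]));print('jaw yaw',a)
c=load('wrist0'); print(c and eyes.read_camera('wrist')['tool_from_camera'].round(3))
c=load('top0');P=cloud(c)
# heights in neighbourhood >0.12
for x in np.arange(.45,.86,.05):
    print(round(x,2),[ (lambda q: round(float(q.max()),2) if q.size else None)(P[(abs(P[...,0]-x)<.025)&(abs(P[...,1]-y)<.025)][:,2]) for y in np.arange(-.15,.5,.05)])
E
```

```text
[[-0.     0.245 -0.969]
 [ 0.002 -0.969 -0.245]
 [-1.    -0.002 -0.   ]]
jaw yaw -75.80439573198156
[[ 0.001 -0.26   0.966 -0.121]
 [ 1.     0.001 -0.     0.001]
 [-0.001  0.966  0.26  -0.065]
 [ 0.     0.     0.     1.   ]]
0.45 [-0.91, -0.91, 0.01, 0.01, 0.01, 0.01, 0.01, 0.01, 0.01, 0.01, 0.1, 0.09, 0.07]
0.5 [0.0, 0.01, 0.01, 0.01, 0.01, 0.01, 0.03, 0.03, 0.01, 0.01, 0.05, 0.02, 0.02]
0.55 [0.01, 0.01, 0.12, 0.02, 0.01, 0.03, 0.03, 0.03, 0.12, 0.12, 0.01, 0.02, 0.01]
0.6 [0.12, 0.12, 0.13, 0.04, 0.04, 0.03, 0.03, 0.12, 0.2, 0.2, 0.01, 0.02, 0.02]
0.65 [None, 0.01, 0.01, 0.05, 0.04, 0.01, 0.06, 0.12, 0.16, 0.15, 0.01, 0.01, 0.01]
0.7 [None, 0.0, 0.05, 0.05, 0.06, 0.14, 0.14, 0.12, 0.06, 0.05, 0.01, 0.1, 0.1]
0.75 [None, None, 0.05, 0.05, 0.12, 0.15, 0.16, 0.14, 0.11, 0.1, 0.1, 0.1, 0.1]
0.8 [None, None, None, 0.01, 0.13, 0.16, 0.17, 0.16, 0.16, 0.09, 0.1, 0.01, 0.01]
0.85 [None, None, None, 0.0, 0.09, 0.13, 0.17, 0.17, 0.17, 0.15, 0.11, 0.01, 0.55]
```

Call:
play_rows:
  deltas:
    - {"z": 40,"x": 15,"y": 25}
    - {"x": 50,"y": 70,"z": 80,"wz": 9}
    - {"x": 85,"y": 120,"z": 90,"wz": 18}
    - {"x": 120,"y": 170,"z": 90,"wz": 27}
    - {"x": 155,"y": 220,"z": 90,"wz": 36}
    - {"x": 190,"y": 270,"z": 90,"wz": 45}
    - {"x": 225,"y": 320,"z": 90,"wz": 54}
    - {"x": 260,"y": 370,"z": 90,"wz": 63}
    - {"x": 295,"y": 420,"z": 90,"wz": 72}
    - {"x": 325,"y": 470,"z": 90,"wz": 81}
    - {"x": 355,"y": 520,"z": 90,"wz": 90}
    - {"x": 385,"y": 570,"z": 90,"wz": 90}
    - {"x": 415,"y": 620,"z": 90,"wz": 90}
    - {"x": 435,"y": 654,"z": 90,"wz": 90}
    - {"x": 435,"y": 654,"z": 90,"wz": 90}
    - {"x": 435,"y": 654,"z": 90,"wz": 90}

```text
schema error: expected keys wx, wy, wz, x, y, z, fingers
```

```bash
python3 - <<'E'
from h import *
s,c=snap('wrist','w1'); print(s['time'],s['tool_pos'],s['q'],s['wrist_force'])
M=R.from_rotvec(s['tcp_rot']).as_matrix(); print(np.degrees(np.arctan2(M[1,1],M[0,1])), M[:,0])
E
```

```text
0.2 [ 0.16546683 -0.65396868  0.25242252] [-1.35990295e+00  2.64479690e-01  1.60486250e+00  1.02611094e-05
  1.27368000e+00 -3.69420715e-02] [0.96012812 1.11328791 0.74565841]
-75.80024465289314 [-2.89655560e-04  1.39991667e-03 -9.99998978e-01]
```

View pics/w1.png

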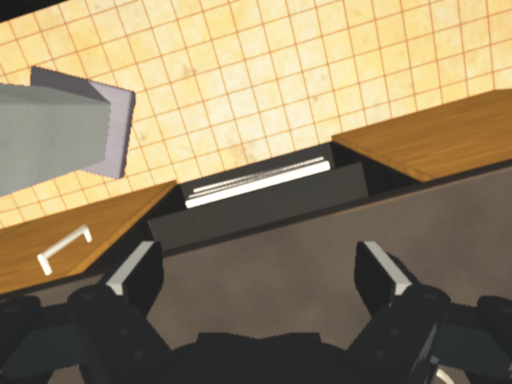

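The move was refused because every row needs all its keys, and the picture is unchanged from the start.

Call:
play_rows:
  deltas:
    - {"x": 15,"y": 25,"z": 40,"wx": 0,"wy": 0,"wz": 0,"fingers": -1}
    - {"x": 50,"y": 70,"z": 80,"wx": 0,"wy": 0,"wz": 9,"fingers": -1}
    - {"x": 85,"y": 120,"z": 90,"wx": 0,"wy": 0,"wz": 18,"fingers": -1}
    - {"x": 120,"y": 170,"z": 90,"wx": 0,"wy": 0,"wz": 27,"fingers": -1}
    - {"x": 155,"y": 220,"z": 90,"wx": 0,"wy": 0,"wz": 36,"fingers": -1}
    - {"x": 190,"y": 270,"z": 90,"wx": 0,"wy": 0,"wz": 45,"fingers": -1}
    - {"x": 225,"y": 320,"z": 90,"wx": 0,"wy": 0,"wz": 54,"fingers": -1}
    - {"x": 260,"y": 370,"z": 90,"wx": 0,"wy": 0,"wz": 63,"fingers": -1}
    - {"x": 295,"y": 420,"z": 90,"wx": 0,"wy": 0,"wz": 72,"fingers": -1}
    - {"x": 325,"y": 470,"z": 90,"wx": 0,"wy": 0,"wz": 81,"fingers": -1}
    - {"x": 355,"y": 520,"z": 90,"wx": 0,"wy": 0,"wz": 90,"fingers": -1}
    - {"x": 385,"y": 570,"z": 90,"wx": 0,"wy": 0,"wz": 90,"fingers": -1}
    - {"x": 415,"y": 620,"z": 90,"wx": 0,"wy": 0,"wz": 90,"fingers": -1}
    - {"x": 435,"y": 654,"z": 90,"wx": 0,"wy": 0,"wz": 90,"fingers": -1}
    - {"x": 435,"y": 654,"z": 90,"wx": 0,"wy": 0,"wz": 90,"fingers": -1}
    - {"x": 435,"y": 654,"z": 90,"wx": 0,"wy": 0,"wz": 90,"fingers": -1}

```text
time: 2.25
tool_pos: [0.6002, -0.0007, 0.343]
tcp_rot: [1.024, 1.317, -1.025]
wrist_force: [-0.1, -0.6, -0.2]
width: 1.003
```

```bash
python3 - <<'E'
from h import *
s,c=snap('wrist','w2'); print(s['time'],s['tool_pos'],s['q'],s['wrist_force'])
M=R.from_rotvec(s['tcp_rot']).as_matrix(); print(np.degrees(np.arctan2(M[1,1],M[0,1])), M[:,0])
E
```

```text
2.25 [ 0.60018457 -0.00067167  0.34298365] [-4.22835656e-02  8.11792050e-02  1.65291527e+00 -6.24392823e-04
  1.40836265e+00 -2.90404106e-01] [-0.07904446 -0.63885783 -0.19729825]
14.22205070376887 [-8.89707803e-04 -5.79082454e-04 -9.99999437e-01]
```

View pics/w2.png

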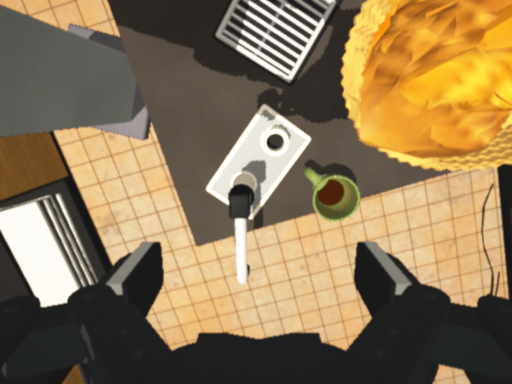

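Wrist view shows the stand at about (258,160), the cup mouth at (275,141), the spout's grip block at (241,202), its outlet arm running down to (241,280), and the espresso cup at (335,195).

```bash
python3 - <<'E'
from h import *
c=load('w2'); P=cloud(c); f=c['frame']
cv2.imwrite('pics/z_w2.png',cv2.cvtColor(cv2.resize(f[95:290,195:370],None,fx=3,fy=3,interpolation=cv2.INTER_CUBIC),cv2.COLOR_RGB2BGR))
Z=P[...,2]; uu,vv=np.meshgrid(np.arange(512),np.arange(384))
box=(uu>195)&(uu<320)&(vv>95)&(vv<295)
m=(box&(abs(Z-.123)<.005)&(f.sum(2)<150)); q=P[m]; print('grip top',m.sum(),q.min(0),q.max(0),np.median(q,0))
r=cv2.minAreaRect(q[:,:2].astype(np.float32)*1000); print(r)
m=box&(abs(Z-.036)<.004); q=P[m]; print('cup rim',m.sum(),q.min(0),q.max(0)); print(cv2.minEnclosingCircle((q[:,:2]*1000).astype(np.float32)))
m=box&(abs(Z-.01)<.005)&(f.min(2)>110); q=P[m]; print('base',cv2.minAreaRect((q[:,:2]*1000).astype(np.float32)))
m=box&(Z>.05)&(Z<.12)&(f.min(2)>130)&(vv>215); q=P[m]; print('arm',m.sum(),np.median(q[:,2])); mu=q.mean(0); w,v=np.linalg.eigh(np.cov(q[:,:2].T)); print(mu,np.degrees(np.arctan2(v[1,1],v[0,1])),q.min(0),q.max(0))
E
```

```text
grip top 134 [ 0.57550203 -0.05980739  0.11838355] [ 0.60119999 -0.03181759  0.12484317] [ 0.59473098 -0.03855122  0.12185775]
((588.8060913085938, -45.59209060668945), (22.388587951660156, 25.301050186157227), 13.528865814208984)
cup rim 359 [ 0.57474582 -0.05256865  0.0321146 ] [0.70065077 0.04014396 0.03991511]
((639.7548828125, -22.258081436157227), 68.0224380493164)
base ((601.7646484375, -16.312454223632812), (149.5516357421875, 84.0005111694336), 69.12736511230469)
arm 733 0.11259175128548204
[ 0.60460038 -0.10416611  0.11237265] 105.08937083185305 [ 0.58861189 -0.15022613  0.10301712] [ 0.62220726 -0.06536413  0.11763883]
```

View pics/z_w2.png

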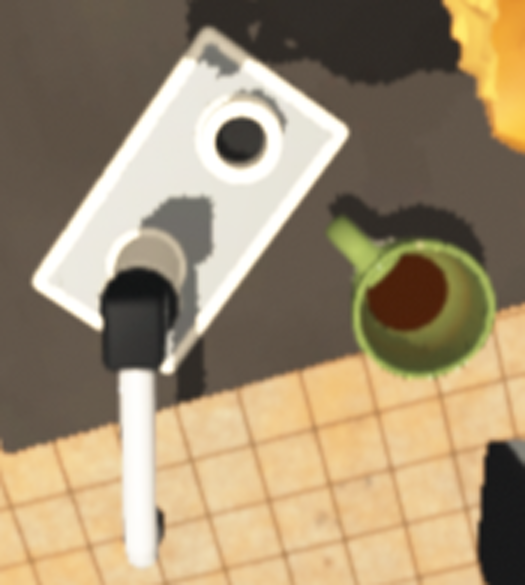

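Call:
play_rows:
  deltas:
    - {"x": 0,"y": 40,"z": 10,"wx": 0,"wy": 0,"wz": -5,"fingers": -1}
    - {"x": 1,"y": 90,"z": 17,"wx": 0,"wy": 0,"wz": -11,"fingers": -1}
    - {"x": 2,"y": 145,"z": 17,"wx": 0,"wy": 0,"wz": -17,"fingers": -1}
    - {"x": 3,"y": 200,"z": 17,"wx": 0,"wy": 0,"wz": -23,"fingers": -1}
    - {"x": 4,"y": 250,"z": 17,"wx": 0,"wy": 0,"wz": -27,"fingers": -1}
    - {"x": 5,"y": 281,"z": 17,"wx": 0,"wy": 0,"wz": -27,"fingers": -1}
    - {"x": 5,"y": 281,"z": 17,"wx": 0,"wy": 0,"wz": -27,"fingers": -1}
    - {"x": 5,"y": 281,"z": 17,"wx": 0,"wy": 0,"wz": -27,"fingers": -1}

```text
time: 3.3
tool_pos: [0.6057, 0.279, 0.3604]
tcp_rot: [1.372, 1.094, -1.373]
wrist_force: [0.3, -0.9, 0.6]
width: 0.996
```

```bash
python3 - <<'E'
from h import *
s,c=snap('wrist','w3'); print(s['time'],s['tool_pos'],s['q'],s['wrist_force'])
M=R.from_rotvec(s['tcp_rot']).as_matrix(); print(np.degrees(np.arctan2(M[1,1],M[0,1])), M[:,0])
d=load('w2')
for a in [(275.7,142),(274.7,141.3)]: print('cup',onplane(d,*a,.036))
P=cloud(c);f=c['frame'];hsv=cv2.cvtColor(f,cv2.COLOR_RGB2HSV); Z=P[...,2]
for nm,lo,hi in [('orange',(3,170,120),(20,255,255)),('blue',(100,120,60),(128,255,255))]:
    m=cv2.inRange(hsv,lo,hi); k_,l,st,ce=cv2.connectedComponentsWithStats(m)
    for i in range(1,k_):
        if st[i,4]>60: q=P[l==i]; print(nm,st[i],ce[i].round(1),np.median(q,0).round(4),q.min(0).round(3),q.max(0).round(3))
E
```

```text
3.3 [0.60570609 0.27895727 0.36038163] [ 3.94650598e-01  2.05071254e-01  1.48184549e+00 -8.38358460e-04
  1.45493928e+00  6.19504374e-01] [ 0.30327161 -0.87555266  0.56513853]
-12.877606948144814 [ 7.70946968e-05 -8.69970025e-04 -9.99999619e-01]
cup [0.61720237 0.02383394 0.036     ]
cup [0.61567806 0.02439659 0.036     ]
orange [464  34  19  11  86] [472.7  39. ] [0.9034 0.3626 0.0379] [ 0.895  0.357 -0.001] [0.941 0.369 0.043]
orange [  335    41   177   251 17721] [430.2 157.3] [0.8082 0.236  0.1048] [0.62  0.073 0.005] [0.944 0.352 0.481]
orange [ 358   49   51   52 1619] [383.5  74.4] [0.7684 0.3452 0.0911] [ 0.62   0.316 -0.001] [0.838 0.379 0.481]
orange [417  72  18  17  93] [425.7  80. ] [0.8419 0.3257 0.0379] [0.831 0.318 0.02 ] [0.85  0.335 0.044]
orange [342  93  69  71 454] [373.9 132.9] [0.7656 0.2731 0.0388] [0.62  0.242 0.007] [0.826 0.342 0.481]
orange [254 171  15  12 116] [260.9 176. ] [0.6084 0.2775 0.1715] [0.6   0.272 0.15 ] [0.614 0.279 0.191]
orange [   0  187   53   70 1883] [ 17.8 223.8] [-0.3981  0.108  -0.7184] [-0.49   0.042 -0.821] [0.62  0.342 0.481]
orange [472 211  16  16 115] [480.4 217.5] [0.8283 0.1762 0.1544] [0.821 0.17  0.148] [0.835 0.183 0.161]
orange [438 226  12  10  77] [444.2 230.5] [0.7919 0.167  0.1491] [0.787 0.163 0.144] [0.796 0.172 0.155]
blue [240 157  44  43 995] [260.9 176.6] [0.6086 0.2745 0.1559] [0.58  0.237 0.116] [0.63  0.342 0.481]
```

View pics/w3.png

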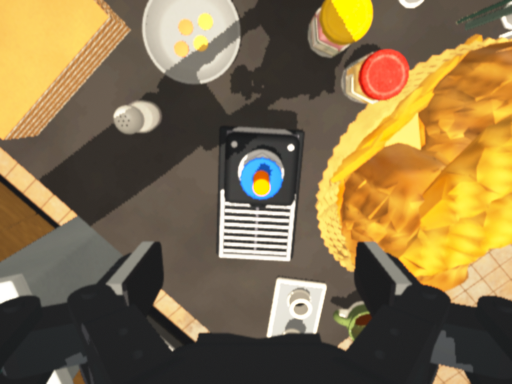

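The wrist view shows the blue ring at about (261,177) with the plug in it, the tray at (257,232), and no obstacle under the fingers.

```bash
python3 - <<'E'
from h import *
c=load('w3');P=cloud(c);f=c['frame'];hsv=cv2.cvtColor(f,cv2.COLOR_RGB2HSV);Z=P[...,2]
m=cv2.inRange(hsv,(100,100,60),(130,255,255)); m[:150]=0;m[205:]=0;m[:,:235]=0;m[:,290:]=0
cs,_=cv2.findContours(m,cv2.RETR_EXTERNAL,cv2.CHAIN_APPROX_NONE); k=max(cs,key=cv2.contourArea)
hull=cv2.convexHull(k); e=cv2.fitEllipse(hull); print('ring',e,onplane(c,*e[0],.156))
e=cv2.minEnclosingCircle(k); print(e,onplane(c,*e[0],.156))
o=cv2.inRange(hsv,(20,140,150),(35,255,255)); 
uu,vv=np.meshgrid(np.arange(512),np.arange(384))
b=(uu>240)&(uu<285)&(vv>155)&(vv<202)
top=b&(Z>.187)&(Z<.20)&(f[...,0]>180); print('plugtop',top.sum(),P[top].mean(0),uu[top].mean(),vv[top].mean(),onplane(c,uu[top].mean(),vv[top].mean(),.192))
t=((uu>210)&(uu<305)&(vv>200)&(vv<270)&(f.min(2)>120)&(Z<.03)); pts=np.array([onplane(c,u,v,.018)[:2]*1000 for u,v in zip(uu[t],vv[t])]).astype(np.float32)
print('tray',cv2.minAreaRect(pts))
t=(uu>210)&(uu<310)&(vv>115)&(vv<215)&(abs(Z-.116)<.006); pts=(P[t][:,:2]*1000).astype(np.float32); print('col top',cv2.minAreaRect(pts),np.median(P[t],0))
cv2.imwrite('pics/z_w3.png',cv2.cvtColor(cv2.resize(f[110:280,200:320],None,fx=4,fy=4,interpolation=cv2.INTER_CUBIC),cv2.COLOR_RGB2BGR)[:600])
# scene/top rays
for n in ['top0','scene0']:
    d=load(n);h=cv2.cvtColor(d['frame'],cv2.COLOR_RGB2HSV);m=cv2.inRange(h,(100,100,60),(130,255,255)); 
    x=(178,174) if n=='top0' else (169,209); m[:x[1]-3]=0;m[x[1]+22:]=0;m[:,:x[0]-3]=0;m[:,x[0]+25:]=0
    k=max(cv2.findContours(m,cv2.RETR_EXTERNAL,cv2.CHAIN_APPROX_NONE)[0],key=cv2.contourArea);e=cv2.fitEllipse(cv2.convexHull(k));print(n,e,onplane(d,*e[0],.156))
E
```

```text
ring ((261.1059265136719, 178.52084350585938), (42.893409729003906, 43.48249435424805), 60.091922760009766) [0.60706104 0.27116284 0.156     ]
((261.0649719238281, 178.75869750976562), 21.97022247314453) [0.60696402 0.27092561 0.156     ]
plugtop 238 [0.60672382 0.27123076 0.19170211] 261.0840336134454 186.8613445378151 [0.60673955 0.27131521 0.192     ]
tray ((575.5604858398438, 163.24880981445312), (100.30817413330078, 114.47467803955078), 73.84994506835938)
col top ((606.773681640625, 270.658203125), (85.41770935058594, 85.48324584960938), 73.66410064697266) [0.60918555 0.28163963 0.11739842]
top0 ((185.78062438964844, 181.60731506347656), (16.329565048217773, 18.084922790527344), 48.85860824584961) [0.60738916 0.27382283 0.156     ]
scene0 ((179.3690643310547, 216.48997497558594), (16.011754989624023, 22.070493698120117), 80.69517517089844) [0.6045554  0.27424991 0.156     ]
```

View pics/z_w3.png

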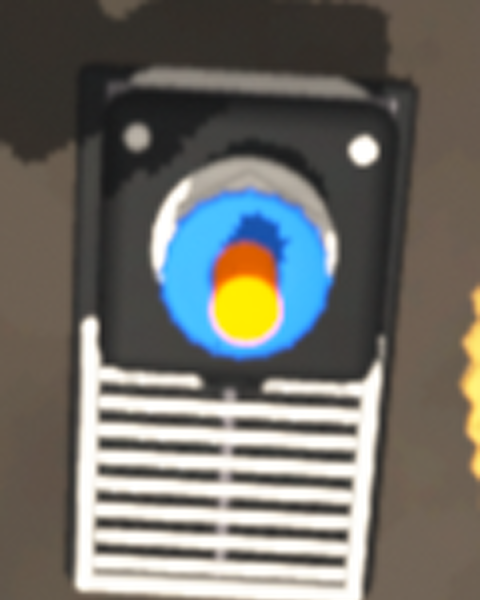

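Call:
play_rows:
  deltas:
    - {"x": 0.5,"y": -4,"z": -40,"wx": 0,"wy": 0,"wz": 0,"fingers": 0.4}
    - {"x": 1,"y": -8,"z": -90,"wx": 0,"wy": 0,"wz": 0,"fingers": 0.4}
    - {"x": 1,"y": -8,"z": -130,"wx": 0,"wy": 0,"wz": 0,"fingers": 0.4}
    - {"x": 1,"y": -8,"z": -135,"wx": 0,"wy": 0,"wz": 0,"fingers": 0.4}
    - {"x": 1,"y": -8,"z": -135,"wx": 0,"wy": 0,"wz": 0,"fingers": 0.4}
    - {"x": 1,"y": -8,"z": -135,"wx": 0,"wy": 0,"wz": 0,"fingers": 0.4}
  grip_force: 30

```text
time: 4.1
tool_pos: [0.6082, 0.2729, 0.2284]
tcp_rot: [1.376, 1.093, -1.368]
wrist_force: [-0.3, -0.1, 0.8]
width: 0.296
```

```bash
python3 - <<'E'
from h import *
s,c=snap('wrist','w4'); print(s['time'],s['tool_pos'],s['wrist_force'],s['width'])
P=cloud(c);f=c['frame'];Z=P[...,2]
uu,vv=np.meshgrid(np.arange(512),np.arange(384))
t=(abs(Z-.192)<.004)&(f[...,0]>180)&(f[...,2]<120)&(abs(P[...,0]-.607)<.02)&(abs(P[...,1]-.271)<.02); q=P[t]; print(t.sum(),q.mean(0),q.min(0),q.max(0),uu[t].mean(),vv[t].mean())
T=np.eye(4);T[:3,:3]=R.from_rotvec(s['tcp_rot']).as_matrix();T[:3,3]=s['tool_pos']
print('in tool',np.linalg.inv(T)@np.append(q.mean(0),1))
E
```

```text
4.1 [0.60819253 0.27285877 0.22843642] [-0.33969526 -0.10794121  0.822785  ] 0.296123926826906
699 [0.6067268  0.271518   0.19175382] [0.59909366 0.26281347 0.1880353 ] [0.61426173 0.27891547 0.19355309] 255.83834048640915 237.29184549356222
in tool [ 0.03667328 -0.00127601  0.0017324   1.        ]
```

View pics/w4.png

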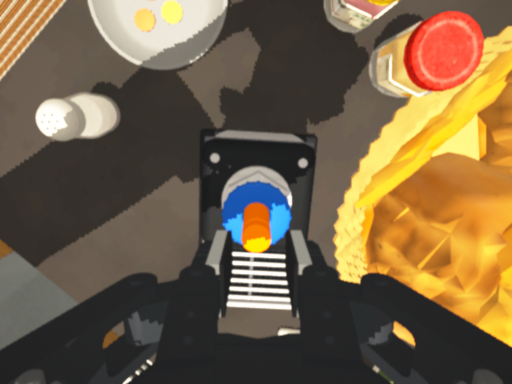

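Plug tip at (256,240) lies between the fingertips (inner edges about 222 and 291), so it is centred to about 1.5 mm.

Call:
play_rows:
  deltas:
    - {"x": -1.5,"y": -1.5,"z": -15,"wx": 0,"wy": 0,"wz": 0,"fingers": 0.42}
    - {"x": -1.5,"y": -1.5,"z": -30,"wx": 0,"wy": 0,"wz": 0,"fingers": 0.42}
    - {"x": -1.5,"y": -1.5,"z": -40,"wx": 0,"wy": 0,"wz": 0,"fingers": 0.42}
    - {"x": -1.5,"y": -1.5,"z": -40,"wx": 0,"wy": 0,"wz": 0,"fingers": 0.42}
    - {"x": -1.5,"y": -1.5,"z": -40,"wx": 0,"wy": 0,"wz": 0,"fingers": 0.42}

```text
time: 4.78
tool_pos: [0.6052, 0.2712, 0.1852]
tcp_rot: [1.372, 1.095, -1.372]
wrist_force: [-0.0, -0.1, -0.5]
width: 0.288
```

```bash
python3 - <<'E'
from h import *
s,c=snap('wrist','w5'); print(s['time'],s['tool_pos'],s['wrist_force'],s['width'])
E
```

```text
4.775 [0.60517665 0.27122841 0.18524141] [-0.03685617 -0.0903031  -0.50669753] 0.28819072932082734
```

View pics/w5.png

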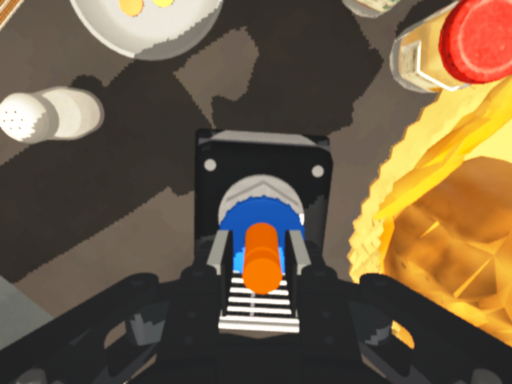

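Plug (263,265) stands between the tips (231 to 290), about 1 mm to the right of centre.

Call:
play_rows:
  deltas:
    - {"x": 1,"y": 0,"z": -4,"wx": 0,"wy": 0,"wz": 0,"fingers": 0.42}
    - {"x": 1,"y": 0,"z": -8,"wx": 0,"wy": 0,"wz": 0,"fingers": 0.42}
    - {"x": 1,"y": 0,"z": -10,"wx": 0,"wy": 0,"wz": 0,"fingers": 0.42}
    - {"x": 1,"y": 0,"z": -10,"wx": 0,"wy": 0,"wz": 0,"fingers": 0.42}
    - {"x": 1,"y": 0,"z": -10,"wx": 0,"wy": 0,"wz": 0,"fingers": 0.42}

```text
time: 5.45
tool_pos: [0.6065, 0.2713, 0.1766]
tcp_rot: [1.373, 1.095, -1.371]
wrist_force: [-1.4, -0.8, 5.7]
width: 0.289
```

Call:
play_rows:
  deltas:
    - {"x": 0,"y": 0,"z": -2,"wx": 0,"wy": 0,"wz": 0,"fingers": 0.42}
    - {"x": 0,"y": 0,"z": -4,"wx": 0,"wy": 0,"wz": 0,"fingers": 0.42}
    - {"x": 0,"y": 0,"z": -6,"wx": 0,"wy": 0,"wz": 0,"fingers": 0.42}
    - {"x": 0,"y": 0,"z": -6,"wx": 0,"wy": 0,"wz": 0,"fingers": 0.42}
    - {"x": 0,"y": 0,"z": -6,"wx": 0,"wy": 0,"wz": 0,"fingers": 0.42}

```text
time: 6.08
tool_pos: [0.6066, 0.2713, 0.1715]
tcp_rot: [1.373, 1.095, -1.37]
wrist_force: [-2.4, -1.0, 8.9]
width: 0.29
```

```bash
python3 - <<'E'
from h import *
for i in range(3):
    s,c=snap('wrist','w6'); print(s['time'],s['tool_pos'],s['wrist_force'],s['torque'],s['width'])
E
```

```text
6.075 [0.60660282 0.27132849 0.17146618] [-2.38551991 -1.02522706  8.91660766] [-0.15897348  0.53505569  0.00585782] 0.2903451108431387
6.125 [0.60657679 0.27128396 0.17144326] [-2.15427511 -0.11871452  8.90221158] [-0.18665517  0.43355468 -0.00823629] 0.28911231973112567
6.175 [0.60658208 0.27131724 0.17149893] [-1.64198965 -1.05995641  8.35491894] [-0.15707212  0.54528613  0.05477084] 0.2919447781413646
```

Call:
play_rows:
  deltas:
    - {"x": 0,"y": 0,"z": -2,"wx": 0,"wy": 0,"wz": 0,"fingers": 0.42}
    - {"x": 0,"y": 0,"z": -4,"wx": 0,"wy": 0,"wz": 0,"fingers": 0.42}
    - {"x": 0,"y": 0,"z": -4.5,"wx": 0,"wy": 0,"wz": 0,"fingers": 0.42}
    - {"x": 0,"y": 0,"z": -4.5,"wx": 0,"wy": 0,"wz": 0,"fingers": 0.42}

```text
time: 6.72
tool_pos: [0.6067, 0.2714, 0.1676]
tcp_rot: [1.374, 1.094, -1.37]
wrist_force: [-2.3, -1.2, 11.7]
width: 0.289
```

Call:
play_rows:
  deltas:
    - {"x": 0,"y": 0,"z": 0,"wx": 0,"wy": 0,"wz": 0,"fingers": 1}
    - {"x": 0,"y": 0,"z": 0,"wx": 0,"wy": 0,"wz": 0,"fingers": 1}
    - {"x": 0,"y": 0,"z": 0,"wx": 0,"wy": 0,"wz": 0,"fingers": 1}
    - {"x": 0,"y": 0,"z": 0,"wx": 0,"wy": 0,"wz": 0,"fingers": 1}
  grip_force: 40

```text
time: 7.22
tool_pos: [0.607, 0.2718, 0.1679]
tcp_rot: [1.375, 1.095, -1.369]
wrist_force: [-3.1, 0.0, 10.0]
width: 0.177
```

Call:
play_rows:
  deltas:
    - {"x": 0,"y": 0,"z": 3,"wx": 0,"wy": 0,"wz": 0,"fingers": 1}
    - {"x": 0,"y": 0,"z": 6,"wx": 0,"wy": 0,"wz": 0,"fingers": 1}
    - {"x": 0,"y": 0,"z": 9,"wx": 0,"wy": 0,"wz": 0,"fingers": 1}
    - {"x": 0,"y": 0,"z": 12,"wx": 0,"wy": 0,"wz": 0,"fingers": 1}
    - {"x": 0,"y": 0,"z": 15,"wx": 0,"wy": 0,"wz": 0,"fingers": 1}
    - {"x": 0,"y": 0,"z": 18,"wx": 0,"wy": 0,"wz": 0,"fingers": 1}
    - {"x": 0,"y": 0,"z": 18,"wx": 0,"wy": 0,"wz": 0,"fingers": 1}

```text
time: 8.1
tool_pos: [0.6061, 0.271, 0.1831]
tcp_rot: [1.372, 1.095, -1.372]
wrist_force: [0.3, 1.8, 1.6]
width: 0.176
```

Call:
play_rows:
  deltas:
    - {"x": 0,"y": 0,"z": 15,"wx": 0,"wy": 0,"wz": 0,"fingers": 1}
    - {"x": 0,"y": 0,"z": 35,"wx": 0,"wy": 0,"wz": 0,"fingers": 1}
    - {"x": 0,"y": 0,"z": 60,"wx": 0,"wy": 0,"wz": 0,"fingers": 1}
    - {"x": 0,"y": 0,"z": 75,"wx": 0,"wy": 0,"wz": 0,"fingers": 1}
    - {"x": 0,"y": 0,"z": 75,"wx": 0,"wy": 0,"wz": 0,"fingers": 1}

```text
time: 8.72
tool_pos: [0.6064, 0.271, 0.2585]
tcp_rot: [1.372, 1.095, -1.372]
wrist_force: [0.6, -0.2, 1.3]
width: 0.002
```

```bash
python3 - <<'E'
from h import *
s,c=snap('wrist','w7'); print(s['time'],s['tool_pos'],s['wrist_force'],s['width'])
s,c=snap('scene','s7'); cv2.imwrite('pics/z_s7.png',cv2.cvtColor(cv2.resize(c['frame'][120:300,130:330],None,fx=3,fy=3,interpolation=cv2.INTER_CUBIC),cv2.COLOR_RGB2BGR))
E
```

```text
8.725 [0.60642297 0.27100384 0.25849438] [ 0.64255199 -0.17416907  1.31959164] 0.0021376114534396836
```

View pics/w7.png

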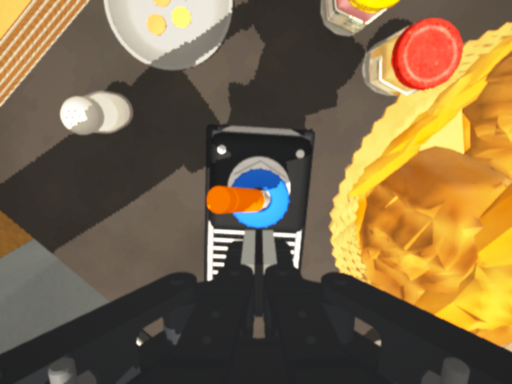

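View pics/z_s7.png

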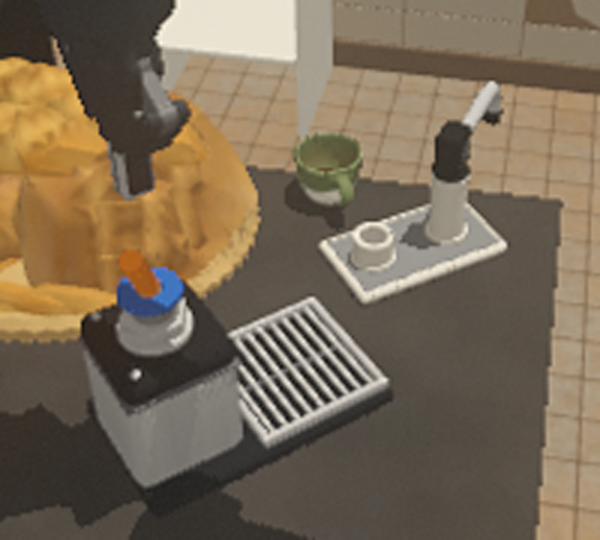

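The plug slipped from the jaws. It now leans in the fitting towards the image left: its top is at (222,200) and it enters the collar at (262,200). Scene view shows the same lean. I'll measure where it is.

```bash
python3 - <<'E'
from h import *
c=load('w7');P=cloud(c);f=c['frame'];hsv=cv2.cvtColor(f,cv2.COLOR_RGB2HSV)
m=cv2.inRange(hsv,(3,170,90),(20,255,255))>0
b=np.zeros_like(m);b[175:225,200:285]=1
q=P[m&b]; q=q[(q[:,2]>.15)&(q[:,2]<.25)]
print(len(q))
for z in np.arange(.15,.25,.005):
    k=q[(q[:,2]>=z)&(q[:,2]<z+.005)]
    if len(k): print(round(z,3),len(k),k.mean(0).round(4))
for u,v in [(212,200),(222,200),(232,200),(245,202),(256,203),(262,203),(267,200)]: print(u,v,P[v,u].round(4),f[v,u])
cv2.imwrite('pics/z_w7.png',cv2.cvtColor(cv2.resize(f[140:250,190:320],None,fx=5,fy=5,interpolation=cv2.INTER_CUBIC),cv2.COLOR_RGB2BGR))
E
```

```text
1259
0.155 1 [0.6081 0.2788 0.1597]
0.16 15 [0.6086 0.2777 0.1636]
0.165 64 [0.6081 0.2746 0.1677]
0.17 74 [0.6061 0.2759 0.1725]
0.175 82 [0.6039 0.2777 0.1775]
0.18 91 [0.6019 0.2802 0.1825]
0.185 92 [0.5999 0.2819 0.1876]
0.19 114 [0.5975 0.2847 0.1926]
0.195 168 [0.591  0.2878 0.1979]
0.2 482 [0.5885 0.2885 0.2026]
0.205 76 [0.5907 0.2855 0.2058]
212 200 [0.5832 0.2894 0.2013] [248 121   0]
222 200 [0.5893 0.2888 0.2041] [248 122   0]
232 200 [0.5947 0.2873 0.2031] [236 107   0]
245 202 [0.6004 0.2809 0.1905] [234 106   0]
256 203 [0.6057 0.2745 0.1759] [254 141   0]
262 203 [0.6092 0.2714 0.1684] [255 160   0]
267 200 [0.6125 0.2685 0.1538] [213 205 193]
```

View pics/z_w7.png

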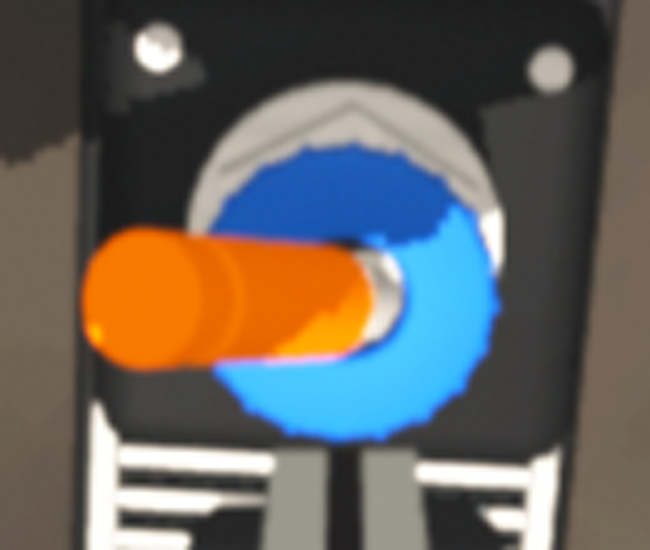

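```bash
cat > pl.py <<'E'
from h import *
import sys
s,c=snap('wrist',sys.argv[1]);P=cloud(c);f=c['frame'];hsv=cv2.cvtColor(f,cv2.COLOR_RGB2HSV)
print(s['time'],s['tool_pos'],s['wrist_force'],s['width'])
m=cv2.inRange(hsv,(3,170,90),(20,255,255))>0
m&=(abs(P[...,0]-.6)<.05)&(abs(P[...,1]-.28)<.05)&(P[...,2]>.15)&(P[...,2]<.28)
q=P[m]
for z in np.arange(.15,.25,.01):
    k=q[(q[:,2]>=z)&(q[:,2]<z+.01)]
    if len(k): print(round(z,3),len(k),k.mean(0).round(4))
E
python3 pl.py w8; python3 pl.py w9
```

```text
8.825 [0.60728789 0.27153174 0.26062632] [ 0.08559183 -0.39749141  0.5484894 ] -0.002956414773458569
0.15 1 [0.6112 0.2782 0.1585]
0.16 63 [0.6109 0.2734 0.1665]
0.17 108 [0.6084 0.2764 0.1751]
0.18 123 [0.6062 0.2812 0.1852]
0.19 237 [0.5998 0.29   0.1963]
0.2 516 [0.5971 0.2913 0.2027]
8.875 [0.60723334 0.27158333 0.26075597] [0.35343478 1.22680871 0.58565853] -0.0033022410035224757
0.15 1 [0.6117 0.2773 0.1583]
0.16 60 [0.6106 0.2735 0.1665]
0.17 107 [0.6083 0.2765 0.175 ]
0.18 127 [0.6058 0.2809 0.185 ]
0.19 222 [0.5997 0.2895 0.1962]
0.2 524 [0.5965 0.291  0.2027]
```

View pics/w9.png

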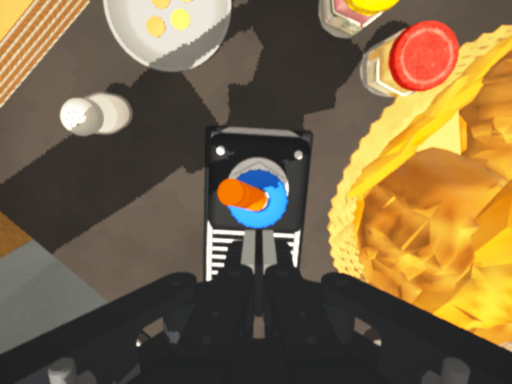

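The plug is loose and rocking in the bore (top now (238,193)). I'll back off, open and let it settle.

Call:
play_rows:
  deltas:
    - {"x": 0,"y": -5,"z": 25,"wx": 0,"wy": 0,"wz": 0,"fingers": 1}
    - {"x": 0,"y": -5,"z": 45,"wx": 0,"wy": 0,"wz": 0,"fingers": 0.5}
    - {"x": 0,"y": -5,"z": 45,"wx": 0,"wy": 0,"wz": 0,"fingers": 0}
    - {"x": 0,"y": -5,"z": 45,"wx": 0,"wy": 0,"wz": 0,"fingers": -1}
    - {"x": 0,"y": -5,"z": 45,"wx": 0,"wy": 0,"wz": 0,"fingers": -1}

```text
time: 9.55
tool_pos: [0.6055, 0.266, 0.3015]
tcp_rot: [1.37, 1.096, -1.374]
wrist_force: [-0.2, 0.2, 0.5]
width: 0.847
```

```bash
python3 pl.py w10; python3 - <<'E'
from h import *
c=load('w10');f=c['frame']
cv2.imwrite('pics/z_w10.png',cv2.cvtColor(cv2.resize(f[110:260,180:340],None,fx=4,fy=4,interpolation=cv2.INTER_CUBIC),cv2.COLOR_RGB2BGR))
s,c=snap('scene','s10'); cv2.imwrite('pics/z_s10.png',cv2.cvtColor(cv2.resize(c['frame'][170:260,130:230],None,fx=6,fy=6,interpolation=cv2.INTER_CUBIC),cv2.COLOR_RGB2BGR))
E
```

```text
9.55 [0.60551567 0.26601911 0.30149363] [-0.19111056  0.18722926  0.49740248] 0.8469447195535832
0.16 46 [0.6103 0.2726 0.1669]
0.17 82 [0.6078 0.2751 0.1751]
0.18 97 [0.6054 0.28   0.1851]
0.19 157 [0.5998 0.2882 0.1961]
0.2 374 [0.5965 0.2909 0.2028]
```

View pics/z_w10.png

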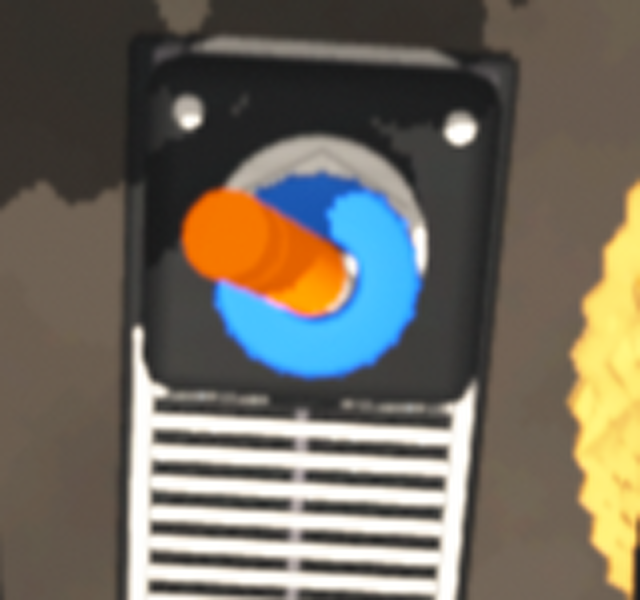

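View pics/z_s10.png

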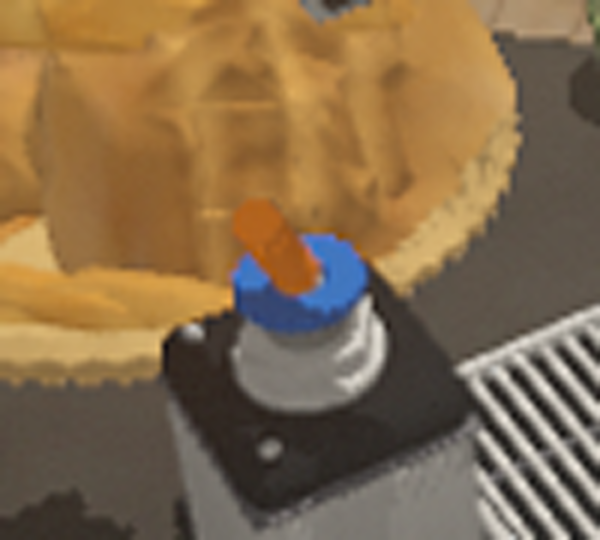

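The plug has settled, leaning to az ≈119° with its top at about (0.597,0.291,0.204). The collar is fully up. I'll set the jaws along the lean so that closing rights it.

Call:
play_rows:
  deltas:
    - {"x": 1,"y": 5,"z": 0,"wx": 0,"wy": 0,"wz": -10,"fingers": -1}
    - {"x": 1,"y": 5,"z": 0,"wx": 0,"wy": 0,"wz": -20,"fingers": -1}
    - {"x": 1,"y": 5,"z": 0,"wx": 0,"wy": 0,"wz": -30,"fingers": -1}
    - {"x": 1,"y": 5,"z": -10,"wx": 0,"wy": 0,"wz": -40,"fingers": -1}
    - {"x": 1,"y": 5,"z": -30,"wx": 0,"wy": 0,"wz": -48,"fingers": -1}
    - {"x": 1,"y": 5,"z": -50,"wx": 0,"wy": 0,"wz": -48,"fingers": -1}
    - {"x": 1,"y": 5,"z": -50,"wx": 0,"wy": 0,"wz": -48,"fingers": -1}
    - {"x": 1,"y": 5,"z": -50,"wx": 0,"wy": 0,"wz": -48,"fingers": -1}

```text
time: 10.65
tool_pos: [0.6072, 0.2712, 0.2529]
tcp_rot: [1.935, 0.505, -1.935]
wrist_force: [0.1, 0.8, -0.2]
width: 0.999
```

```bash
python3 pl.py w11;  python3 - <<'E'
from h import *
s=monitor.read_state();M=R.from_rotvec(s['tcp_rot']).as_matrix(); print(np.degrees(np.arctan2(M[1,1],M[0,1])), M[:,0])
for p in [(.607,.271,.156),(.5965,.2915,.204)]: print(M.T@(np.array(p)-s['tool_pos']))
E
```

```text
10.65 [0.60718242 0.27118923 0.25288504] [ 0.11182442  0.79324129 -0.19986286] 0.9994967980370343
0.15 5 [0.6121 0.2765 0.1595]
0.16 141 [0.6101 0.2728 0.1662]
0.17 208 [0.6078 0.2762 0.1752]
0.18 238 [0.6054 0.2811 0.1851]
0.19 339 [0.6015 0.2868 0.1953]
0.2 438 [0.5982 0.2903 0.2028]
-60.74760718983311 [ 1.15058889e-03  4.62901728e-04 -9.99999231e-01]
[ 9.75893166e-02 -1.49198762e-06  7.27348589e-04]
[ 0.04958676 -0.02301055 -0.00018819]
```

View pics/w11.png

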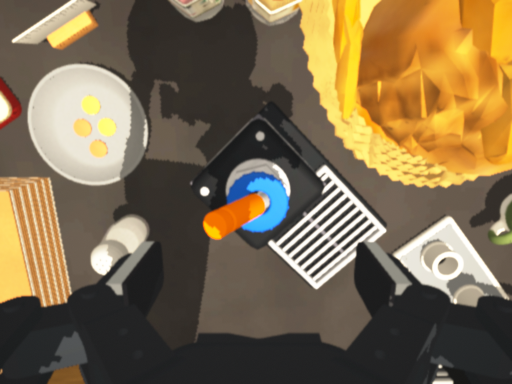

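Image: the plug leans along the jaw direction, left of centre (top (215,225)), with the fingers at (150,270) and (370,265) clear of everything. Going down to TCP z ≈ 0.190.

Call:
play_rows:
  deltas:
    - {"x": 0,"y": 0,"z": -20,"wx": 0,"wy": 0,"wz": 0,"fingers": -1}
    - {"x": 0,"y": 0,"z": -45,"wx": 0,"wy": 0,"wz": 0,"fingers": -1}
    - {"x": 0,"y": 0,"z": -62,"wx": 0,"wy": 0,"wz": 0,"fingers": -1}
    - {"x": 0,"y": 0,"z": -62,"wx": 0,"wy": 0,"wz": 0,"fingers": -0.6}
    - {"x": 0,"y": 0,"z": -62,"wx": 0,"wy": 0,"wz": 0,"fingers": -0.2}
    - {"x": 0,"y": 0,"z": -62,"wx": 0,"wy": 0,"wz": 0,"fingers": 0.1}
    - {"x": 0,"y": 0,"z": -62,"wx": 0,"wy": 0,"wz": 0,"fingers": 0.2}
    - {"x": 0,"y": 0,"z": -62,"wx": 0,"wy": 0,"wz": 0,"fingers": 0.3}
    - {"x": 0,"y": 0,"z": -62,"wx": 0,"wy": 0,"wz": 0,"fingers": 0.3}
  grip_force: 20

```text
time: 11.82
tool_pos: [0.6071, 0.2712, 0.191]
tcp_rot: [1.936, 0.504, -1.935]
wrist_force: [0.3, 1.0, -0.1]
width: 0.35
```

```bash
python3 pl.py w12
```

```text
11.825 [0.60713527 0.2711528  0.19099868] [ 0.30846076  1.00881815 -0.06187172] 0.35042322501935014
0.15 5 [0.6058 0.2757 0.1595]
0.16 362 [0.6084 0.2709 0.1661]
0.17 530 [0.6048 0.2708 0.1753]
0.18 649 [0.6007 0.2709 0.1851]
0.19 830 [0.5964 0.2712 0.1949]
0.2 1150 [0.5908 0.271  0.2043]
0.24 22 [0.6121 0.2806 0.2419]
```

View pics/w12.png

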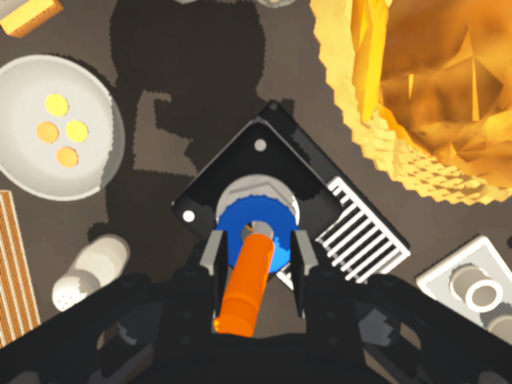

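The plug has rolled round and now leans in the plane of the pads (top (237,320)), still between the fingers. I'll grip it as it lies, lift slowly and right it afterwards by turning the tool.

Call:
play_rows:
  deltas:
    - {"x": 0,"y": 0,"z": 0,"wx": 0,"wy": 0,"wz": 0,"fingers": 0.5}
    - {"x": 0,"y": 0,"z": 0,"wx": 0,"wy": 0,"wz": 0,"fingers": 1}
    - {"x": 0,"y": 0,"z": 0,"wx": 0,"wy": 0,"wz": 0,"fingers": 1}
    - {"x": 0,"y": 0,"z": 0,"wx": 0,"wy": 0,"wz": 0,"fingers": 1}
    - {"x": 0,"y": 0,"z": 0,"wx": 0,"wy": 0,"wz": 0,"fingers": 1}
  grip_force: 70

```text
time: 12.5
tool_pos: [0.607, 0.2712, 0.1908]
tcp_rot: [1.935, 0.504, -1.936]
wrist_force: [0.1, 0.4, 1.3]
width: 0.148
```

```bash
python3 pl.py w13
```

```text
12.5 [0.60702792 0.27116599 0.19080013] [0.08226228 0.41050007 1.26675442] 0.14847444098333892
0.15 1 [0.6039 0.2758 0.1599]
0.16 317 [0.6085 0.2711 0.1661]
0.17 519 [0.6056 0.2692 0.175 ]
0.18 604 [0.6018 0.2672 0.1852]
0.19 742 [0.5978 0.2652 0.195 ]
0.2 986 [0.593  0.2636 0.2044]
0.21 3 [0.5938 0.2722 0.2157]
0.24 26 [0.6155 0.2747 0.2427]
```

View pics/w13.png

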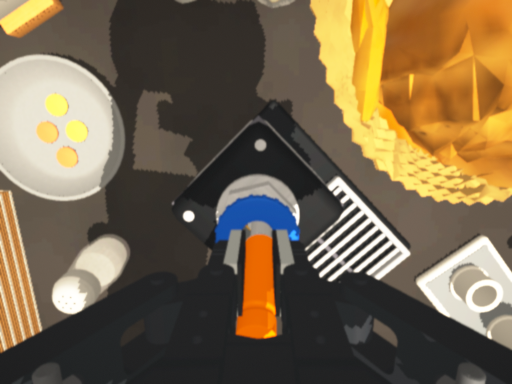

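Opening reads 12.6 mm, less than the 16 mm plug, so the pads only hold its edge. I'll ease off, tilt the tool 24° to the plug's own axis, shift onto it, and grip again.

Call:
play_rows:
  deltas:
    - {"x": 0,"y": 0,"z": 0,"wx": 0,"wy": 0,"wz": 0,"fingers": 0.45}
    - {"x": 0,"y": 0,"z": 2,"wx": 0,"wy": 0,"wz": 0,"fingers": 0.45}
    - {"x": -4,"y": -2,"z": 2,"wx": 4,"wy": -7,"wz": 0,"fingers": 0.45}
    - {"x": -8,"y": -4,"z": 1,"wx": 8,"wy": -14,"wz": 0,"fingers": 0.45}
    - {"x": -11.5,"y": -6.5,"z": -2,"wx": 11.6,"wy": -21,"wz": 0,"fingers": 0.45}
    - {"x": -11.5,"y": -6.5,"z": -5,"wx": 11.6,"wy": -21,"wz": 0,"fingers": 0.45}
    - {"x": -11.5,"y": -6.5,"z": -5,"wx": 11.6,"wy": -21,"wz": 0,"fingers": 0.45}

```text
time: 13.42
tool_pos: [0.5965, 0.2649, 0.1867]
tcp_rot: [2.348, 0.609, -1.524]
wrist_force: [-1.0, -0.1, 0.3]
width: 0.277
```

```bash
python3 pl.py w14
```

```text
13.425 [0.59649768 0.2649245  0.186674  ] [-0.99785872 -0.05770039  0.26830658] 0.2770492152302932
0.16 234 [0.6076 0.2714 0.1663]
0.17 369 [0.6035 0.2695 0.1751]
0.18 481 [0.5986 0.2675 0.1851]
0.19 791 [0.5906 0.2641 0.1956]
0.2 1439 [0.5864 0.2622 0.2028]
```

View pics/w14.png

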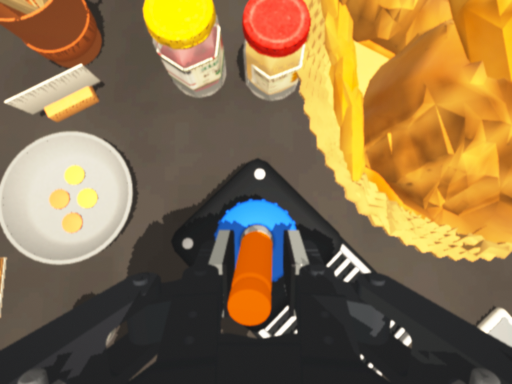

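The plug (top (250,305)) now lies nearly along the tool axis, between the pads. Closing.

Call:
play_rows:
  deltas:
    - {"x": 0,"y": 0,"z": 0,"wx": 0,"wy": 0,"wz": 0,"fingers": 0.6}
    - {"x": 0,"y": 0,"z": 0,"wx": 0,"wy": 0,"wz": 0,"fingers": 1}
    - {"x": 0,"y": 0,"z": 0,"wx": 0,"wy": 0,"wz": 0,"fingers": 1}
    - {"x": 0,"y": 0,"z": 0,"wx": 0,"wy": 0,"wz": 0,"fingers": 1}
  grip_force: 60

```text
time: 13.98
tool_pos: [0.597, 0.2653, 0.1872]
tcp_rot: [2.351, 0.61, -1.52]
wrist_force: [3.0, 3.8, 2.2]
width: 0.169
```

```bash
python3 - <<'E'
from h import *
c=load('w14');P=cloud(c);f=c['frame'];hsv=cv2.cvtColor(f,cv2.COLOR_RGB2HSV)
s,c=snap('wrist','w15');P=cloud(c);f=c['frame'];hsv=cv2.cvtColor(f,cv2.COLOR_RGB2HSV)
m=cv2.inRange(hsv,(3,170,60),(25,255,255))>0
M=R.from_rotvec(s['tcp_rot']).as_matrix(); L=(P-s['tool_pos'])@M
m&=(abs(L[...,1])<.03)&(abs(L[...,2])<.04)&(L[...,0]>-.045)&(L[...,0]<.06)
q=L[m]*1000
for x in range(-40,50,4):
    k=q[(q[:,0]>=x)&(q[:,0]<x+4)]
    if len(k)>5: print(x,len(k),k.mean(0).round(1),k.min(0).round(1),k.max(0).round(1))
E
```

```text
-24 47 [-20.3   1.    2.5] [-21.   -5.9  -1.2] [-20.    7.1   9.1]
-20 1345 [-18.7   0.7   5.7] [-20.   -7.3  -1.9] [-16.    8.8  15. ]
-16 253 [-14.4   0.8   0.7] [-16.   -7.4  -2.1] [-12.   9.  12.]
-12 244 [-9.2  0.6  0.3] [-12.   -6.5  -2.3] [-8.   8.1  4.3]
-8 212 [-6.1  0.9 -0.4] [-8.  -6.6 -2.7] [-4.   8.1  4. ]
-4 192 [-2.   0.5 -0.8] [-4.  -6.5 -2.7] [-0.   8.1  2.8]
0 174 [ 1.9  0.7 -1.2] [ 0.  -6.6 -3.1] [4.  8.1 2.7]
4 168 [ 6.2  0.6 -1.3] [ 4.1 -6.5 -3.5] [8.  8.1 2. ]
8 145 [ 9.9  0.8 -1.7] [ 8.  -6.6 -3.5] [12.   8.1  2.2]
12 132 [14.   0.6 -1.9] [12.  -6.4 -3.8] [16.  8.  2.]
16 141 [18.   0.6 -2.1] [16.1 -6.6 -4.6] [20.   8.1  1.2]
20 110 [21.9  1.  -2.5] [20.  -6.3 -4.2] [24.   7.8  1.2]
24 109 [25.9  0.7 -2.8] [24.  -6.5 -4.8] [27.9  8.   0.8]
28 18 [28.8 -0.6 -1.9] [28.1 -6.6 -3.7] [30.4  8.1  1.1]
```

View pics/w15.png

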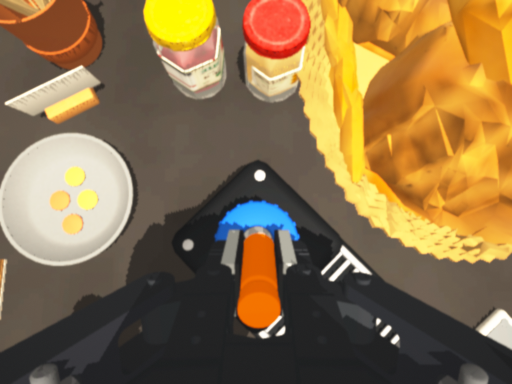

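Call:
play_rows:
  deltas:
    - {"x": -1,"y": -0.6,"z": 2.5,"wx": 0,"wy": 0,"wz": 0,"fingers": 1}
    - {"x": -2,"y": -1.1,"z": 5,"wx": 0,"wy": 0,"wz": 0,"fingers": 1}
    - {"x": -3.5,"y": -1.8,"z": 8,"wx": 0,"wy": 0,"wz": 0,"fingers": 1}
    - {"x": -4.6,"y": -2.6,"z": 11,"wx": 0,"wy": 0,"wz": 0,"fingers": 1}
    - {"x": -4.6,"y": -2.6,"z": 11,"wx": 0,"wy": 0,"wz": 0,"fingers": 1}

```text
time: 14.65
tool_pos: [0.5905, 0.2619, 0.1967]
tcp_rot: [2.347, 0.609, -1.525]
wrist_force: [-0.4, 2.5, 0.7]
width: 0.172
```

```bash
cat > lt.py <<'E'
from h import *
import sys
s,c=snap('wrist',sys.argv[1]);P=cloud(c);f=c['frame'];hsv=cv2.cvtColor(f,cv2.COLOR_RGB2HSV)
print(s['time'],s['tool_pos'],s['wrist_force'],s['width'])
m=cv2.inRange(hsv,(3,170,60),(25,255,255))>0
M=R.from_rotvec(s['tcp_rot']).as_matrix(); print('x axis',M[:,0],'jaw',np.degrees(np.arctan2(M[1,1],M[0,1]))); L=(P-s['tool_pos'])@M
m&=(abs(L[...,1])<.03)&(abs(L[...,2])<.04)&(L[...,0]>-.045)&(L[...,0]<.06)
q=L[m]*1000
for x in range(-40,50,8):
    k=q[(q[:,0]>=x)&(q[:,0]<x+8)]
    if len(k)>5: print(x,len(k),k.mean(0).round(1),k.min(0).round(1),k.max(0).round(1))
E
python3 lt.py w16
```

```text
14.65 [0.59049654 0.26192982 0.196734  ] [-0.35562341  2.46653734  0.70965005] 0.172052890873652
x axis [ 0.35523684  0.19652673 -0.91388404] jaw -60.82478316889816
-24 1398 [-18.7   0.8   5.5] [-20.8  -7.3  -2.2] [-16.    8.8  14.9]
-16 489 [-11.9   0.7   0.5] [-16.   -7.4  -2.6] [-8.   9.  11.9]
-8 409 [-4.1  0.9 -0.6] [-8.  -6.6 -3.1] [-0.   8.1  3.4]
0 333 [ 4.   0.5 -1.2] [ 0.  -6.6 -3.4] [8.  8.1 2.3]
8 276 [11.7  0.9 -1.7] [ 8.  -6.5 -3.8] [16.   8.1  2.1]
16 256 [19.6  0.6 -2.2] [16.  -6.5 -4.1] [24.   8.1  1.3]
24 124 [26.4  0.4 -2.6] [24.  -6.5 -4.6] [29.9  8.1  1.2]
```

View pics/w16.png

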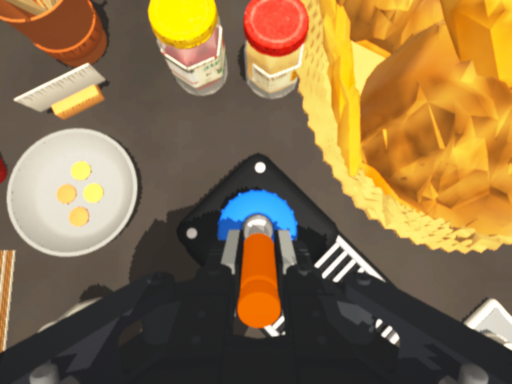

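The plug is moving out with the jaws: its position in the hand hasn't changed and more steel shows at (257,225). Carrying on.

Call:
play_rows:
  deltas:
    - {"x": -1.5,"y": -0.8,"z": 4,"wx": 0,"wy": 0,"wz": 0,"fingers": 1}
    - {"x": -3.5,"y": -1.8,"z": 8,"wx": 0,"wy": 0,"wz": 0,"fingers": 1}
    - {"x": -5,"y": -2.8,"z": 13,"wx": 0,"wy": 0,"wz": 0,"fingers": 1}
    - {"x": -7,"y": -4,"z": 20,"wx": 0,"wy": 0,"wz": 0,"fingers": 1}
    - {"x": -9,"y": -5,"z": 30,"wx": 0,"wy": 0,"wz": 0,"fingers": 1}
    - {"x": -9,"y": -5,"z": 45,"wx": 0,"wy": 0,"wz": 0,"fingers": 1}
    - {"x": -9,"y": -5,"z": 55,"wx": 0,"wy": 0,"wz": 0,"fingers": 1}
    - {"x": -9,"y": -5,"z": 55,"wx": 0,"wy": 0,"wz": 0,"fingers": 1}

```text
time: 15.7
tool_pos: [0.5829, 0.2573, 0.2539]
tcp_rot: [2.35, 0.61, -1.52]
wrist_force: [-0.8, 0.6, 0.4]
width: 0.169
```

```bash
python3 lt.py w17
```

```text
15.7 [0.58290108 0.25734467 0.25394901] [-0.82125261  0.59581718  0.36289923] 0.16857816512813364
x axis [ 0.35863619  0.19754716 -0.91233503] jaw -60.82752312367466
-24 1405 [-18.7   0.8   5.6] [-20.8  -7.3  -2.1] [-16.    8.8  14.6]
-16 490 [-11.9   0.7   0.4] [-16.   -7.4  -2.2] [-8.   9.  11.6]
-8 410 [-4.1  0.6 -0.6] [-8.  -6.6 -3.1] [-0.   8.1  4.7]
0 322 [ 4.   0.7 -1.2] [ 0.  -6.5 -3.4] [8.  8.1 2.4]
8 282 [11.9  0.9 -1.7] [ 8.1 -6.5 -3.7] [16.   8.1  1.6]
16 239 [19.6  0.7 -2.2] [16.2 -6.6 -4.3] [24.   8.1  1.8]
24 131 [26.3  0.5 -2.6] [24.  -6.5 -4.3] [29.7  8.1  1.3]
```

View pics/w17.png

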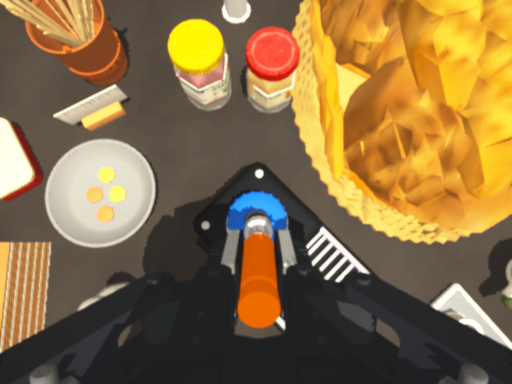

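The plug is out and upright relative to the pads to within 4°. I'll compute the turn that makes it vertical and the pose over the cup.

```bash
python3 - <<'E'
from h import *
s=monitor.read_state();M=R.from_rotvec(s['tcp_rot'])
a=M.apply([1,0,-0.07]); a/=np.linalg.norm(a); print('plug axis',a)
ax=np.cross(a,[0,0,-1]); Rt=R.from_rotvec(ax/np.linalg.norm(ax)*np.arcsin(np.linalg.norm(ax)))
for f,y in [(.33,10),(.66,20),(1,30),(1,40)]:
    T=R.from_euler('z',y,degrees=True)*R.from_rotvec(Rt.as_rotvec()*f); print(f,y,T.as_rotvec(degrees=True).round(1))
N=T*M; off=N.apply([.054,.0008,.0009]); print('nose off',off)
cup=np.array([.6165,.0235]); tgt=np.r_[cup-off[:2],.08-off[2]]; print('tcp',tgt,'delta mm',(tgt-s['tool_pos'])*1000, N.as_matrix())
E
```

```text
plug axis [ 0.41188549  0.22762941 -0.88234642]
0.33 10 [-5.2  7.7 10. ]
0.66 20 [-11.7  14.5  19.8]
1 30 [-19.7  20.4  29.4]
1 40 [-21.6  18.8  39.2]
nose off [-0.0009092  -0.00464854 -0.05380534]
tcp [0.6174092  0.02814854 0.13380534] delta mm [  35.06521861 -228.98765253 -118.9583185 ] [[-2.47858159e-02  9.34885465e-01 -3.54083085e-01]
 [-6.52822365e-02 -3.54949528e-01 -9.32603379e-01]
 [-9.97558967e-01  1.66533454e-16  6.98291277e-02]]
```

Call:
play_rows:
  deltas:
    - {"x": 2,"y": -25,"z": 5,"wx": -5.2,"wy": 7.7,"wz": 10,"fingers": 1}
    - {"x": 8,"y": -65,"z": 5,"wx": -11.7,"wy": 14.5,"wz": 19.8,"fingers": 1}
    - {"x": 15,"y": -105,"z": 0,"wx": -19.7,"wy": 20.4,"wz": 29.4,"fingers": 1}
    - {"x": 22,"y": -150,"z": -20,"wx": -21.6,"wy": 18.8,"wz": 39.2,"fingers": 1}
    - {"x": 30,"y": -190,"z": -50,"wx": -21.6,"wy": 18.8,"wz": 39.2,"fingers": 1}
    - {"x": 35,"y": -220,"z": -80,"wx": -21.6,"wy": 18.8,"wz": 39.2,"fingers": 1}
    - {"x": 35,"y": -229,"z": -89,"wx": -21.6,"wy": 18.8,"wz": 39.2,"fingers": 1}
    - {"x": 35,"y": -229,"z": -89,"wx": -21.6,"wy": 18.8,"wz": 39.2,"fingers": 1}
    - {"x": 35,"y": -229,"z": -89,"wx": -21.6,"wy": 18.8,"wz": 39.2,"fingers": 1}

```text
time: 16.88
tool_pos: [0.6177, 0.029, 0.1642]
tcp_rot: [1.41, 0.972, -1.51]
wrist_force: [0.3, 0.1, 0.1]
width: 0.167
```

```bash
python3 lt.py w18; python3 - <<'E'
from h import *
s,c=snap('scene','s18'); cv2.imwrite('pics/z_s18.png',cv2.cvtColor(cv2.resize(c['frame'][110:240,200:340],None,fx=4,fy=4,interpolation=cv2.INTER_CUBIC),cv2.COLOR_RGB2BGR))
E
```

```text
16.875 [0.61771501 0.02897747 0.16415957] [0.27536222 0.05103954 0.14701544] 0.16689475263899053
x axis [-0.02301267 -0.06589456 -0.99756119] jaw -20.748503525860663
-24 1004 [-18.4   0.4   4.2] [-20.5  -7.7  -1.5] [-16.    8.2  15. ]
-16 471 [-12.    0.1   0.7] [-15.9  -8.   -1.8] [-8.   8.4 11.7]
-8 433 [-4.3  0.2 -0.2] [-8.  -7.1 -2.6] [-0.   7.5  4.4]
0 326 [ 3.9  0.3 -0.9] [ 0.  -7.1 -2.7] [8.  7.6 2.4]
8 284 [11.8 -0.1 -1.3] [ 8.  -7.1 -3.2] [16.   7.6  2.5]
16 253 [19.7  0.3 -1.8] [16.  -7.1 -4. ] [23.9  7.6  1.8]
24 133 [26.6  0.3 -2.2] [24. -7. -4.] [31.   7.6  1.9]
```

View pics/w18.png

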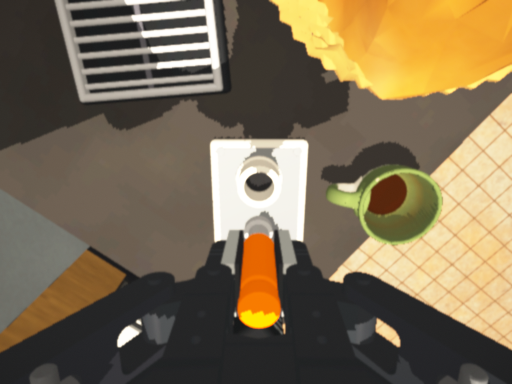

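View pics/z_s18.png

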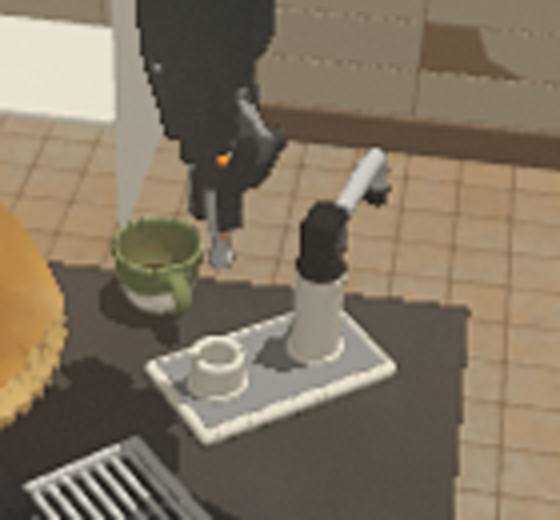

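The plug (nose (259,225)) hangs in line with the cup (mouth (259,183)).

```bash
python3 - <<'E'
from h import *
c=load('w18');f=c['frame'];g=f.min(2)
P=cloud(c)
# cup rim: bright pixels near z .036
uu,vv=np.meshgrid(np.arange(512),np.arange(384))
b=(uu>225)&(uu<295)&(vv>150)&(vv<222)
m=b&(abs(P[...,2]-.036)<.004)&(g>120); q=P[m]; print(m.sum(),cv2.minEnclosingCircle((q[:,:2]*1000).astype(np.float32)),q[:,:2].mean(0))
d=(b&(g<70)).astype(np.uint8); n,l,st,ce=cv2.connectedComponentsWithStats(d)
for i in range(1,n):
    if st[i,4]>50: print(st[i],ce[i])
s=monitor.read_state();M=R.from_rotvec(s['tcp_rot']).as_matrix(); print(s['tool_pos'])
print('nose',s['tool_pos']+M@[.054,.0003,.0007], 'mid', s['tool_pos']+M@[.016,.0003,.0037],'top',s['tool_pos']+M@[-.02,.0003,.0062])
cv2.imwrite('pics/z_w18.png',cv2.cvtColor(cv2.resize(f[130:250,200:320],None,fx=5,fy=5,interpolation=cv2.INTER_CUBIC),cv2.COLOR_RGB2BGR))
for u,v in [(252,182),(259,183)]: print(onplane(c,u,v,.036))
E
```

```text
782 ((616.29248046875, 22.864126205444336), 17.617229461669922) [0.6165071  0.02331843]
[246 174  26  17 318] [258.50943396 181.96226415]
[0.61785352 0.02912435 0.16451259]
nose [0.61668263 0.02479788 0.11069353] mid [0.61647107 0.02450912 0.14881009] top [0.61639142 0.02455474 0.18489668]
[0.61273249 0.02880615 0.036     ]
[0.61765186 0.02605318 0.036     ]
```

View pics/z_w18.png

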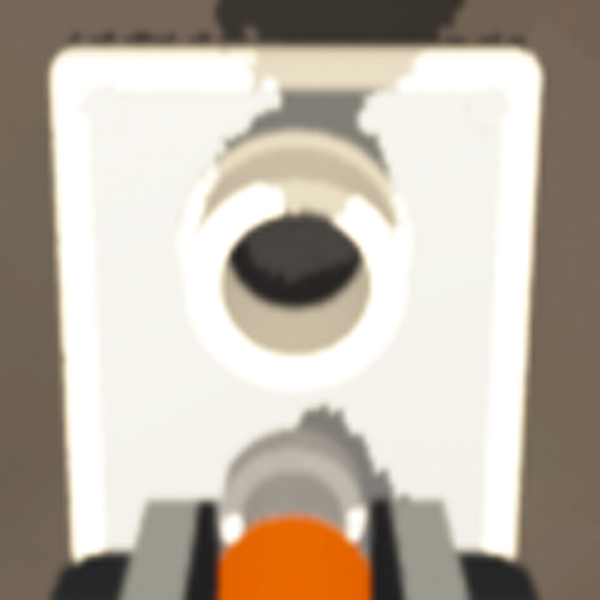

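Call:
play_rows:
  deltas:
    - {"x": -0.5,"y": -2,"z": -15,"wx": 0,"wy": 0,"wz": 0,"fingers": 1}
    - {"x": -0.5,"y": -2,"z": -40,"wx": 0,"wy": 0,"wz": 0,"fingers": 1}
    - {"x": -0.5,"y": -2,"z": -62,"wx": 0,"wy": 0,"wz": 0,"fingers": 1}
    - {"x": -0.5,"y": -2,"z": -74,"wx": 0,"wy": 0,"wz": 0,"fingers": 1}
    - {"x": -0.5,"y": -2,"z": -82,"wx": 0,"wy": 0,"wz": 0,"fingers": 1}
    - {"x": -0.5,"y": -2,"z": -90,"wx": 0,"wy": 0,"wz": 0,"fingers": 1}
    - {"x": -0.5,"y": -2,"z": -94,"wx": 0,"wy": 0,"wz": 0,"fingers": 1}
    - {"x": -0.5,"y": -2,"z": -94,"wx": 0,"wy": 0,"wz": 0,"fingers": 1}

```text
time: 17.98
tool_pos: [0.6165, 0.026, 0.0688]
tcp_rot: [1.409, 0.972, -1.513]
wrist_force: [-0.4, -0.9, -0.3]
width: 0.171
```

Call:
play_rows:
  deltas:
    - {"x": 0,"y": 0,"z": -2,"wx": 0,"wy": 0,"wz": 0,"fingers": 1}
    - {"x": 0,"y": 0,"z": -4,"wx": 0,"wy": 0,"wz": 0,"fingers": 1}
    - {"x": 0,"y": 0,"z": -4,"wx": 0,"wy": 0,"wz": 0,"fingers": 1}

```text
time: 18.35
tool_pos: [0.6167, 0.026, 0.065]
tcp_rot: [1.409, 0.972, -1.512]
wrist_force: [0.3, -0.1, -1.0]
width: 0.171
```

```bash
python3 lt.py w19
```

```text
18.35 [0.61666009 0.02599448 0.06498805] [ 0.25541793 -0.14899129 -0.95077191] 0.17132192525673226
x axis [-0.02472956 -0.06645619 -0.99748284] jaw -20.782806676499064
-24 967 [-18.4   0.4   3.9] [-20.5  -7.8  -1.6] [-16.    8.2  15.1]
-16 475 [-12.    0.2   0.7] [-16.  -8.  -2.] [-8.   8.4 12.4]
-8 417 [-4.3  0.1 -0.2] [-8.  -7.1 -2.5] [-0.   7.6  4. ]
0 341 [ 3.9  0.2 -0.8] [ 0.  -7.1 -2.8] [8.  7.5 2.7]
8 282 [11.9  0.1 -1.3] [ 8.1 -7.1 -3.5] [15.9  7.6  2.7]
16 250 [19.8  0.2 -1.8] [16.  -7.1 -3.7] [24.   7.5  1.8]
24 130 [26.5  0.2 -2.3] [24.  -6.9 -4. ] [30.6  7.5  1.5]
```

View pics/w19.png

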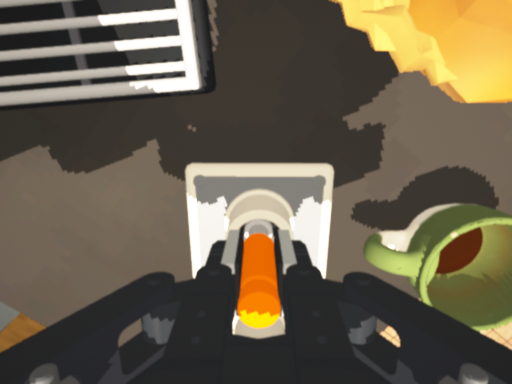

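Plug (259,280) is inside the cup, nose about 1 mm off the floor. Setting it down and releasing.

Call:
play_rows:
  deltas:
    - {"x": 0,"y": 0,"z": -1.2,"wx": 0,"wy": 0,"wz": 0,"fingers": 1}
    - {"x": 0,"y": 0,"z": -1.2,"wx": 0,"wy": 0,"wz": 0,"fingers": 0.5}
    - {"x": 0,"y": 0,"z": -1.2,"wx": 0,"wy": 0,"wz": 0,"fingers": 0.3}
    - {"x": 0,"y": 0,"z": -1.2,"wx": 0,"wy": 0,"wz": 0,"fingers": 0.2}
    - {"x": 0,"y": 0,"z": 10,"wx": 0,"wy": 0,"wz": 0,"fingers": 0.2}
    - {"x": 0,"y": 0,"z": 40,"wx": 0,"wy": 0,"wz": 0,"fingers": 0.2}
    - {"x": 0,"y": 0,"z": 80,"wx": 0,"wy": 0,"wz": 0,"fingers": 0.2}
    - {"x": 0,"y": 0,"z": 120,"wx": 0,"wy": 0,"wz": 0,"fingers": 0.2}
    - {"x": 0,"y": 0,"z": 150,"wx": 0,"wy": 0,"wz": 0,"fingers": 0}
    - {"x": 0,"y": 0,"z": 150,"wx": 0,"wy": 0,"wz": 0,"fingers": 0}
  grip_force: 25

```text
time: 19.65
tool_pos: [0.6188, 0.0261, 0.2194]
tcp_rot: [1.414, 0.968, -1.506]
wrist_force: [0.4, -0.2, -0.4]
width: 0.499
```

```bash
python3 - <<'E'
from h import *
s,c=snap('wrist','w20'); print(s['time'],s['tool_pos'],s['tcp_rot'],s['width'],s['q'])
s,c=snap('scene','s20'); cv2.imwrite('pics/z_s20.png',cv2.cvtColor(cv2.resize(c['frame'][110:240,200:340],None,fx=4,fy=4,interpolation=cv2.INTER_CUBIC),cv2.COLOR_RGB2BGR))
E
```

```text
19.65 [0.61883815 0.02610137 0.21940596] [ 1.41383358  0.96763192 -1.50597799] 0.4994466328798757 [ 0.03640893  0.19627508  1.75130984 -0.06997237  1.21461742  0.42439499]
```

View pics/w20.png

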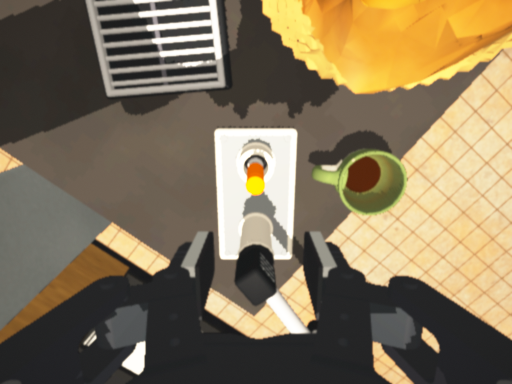

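View pics/z_s20.png

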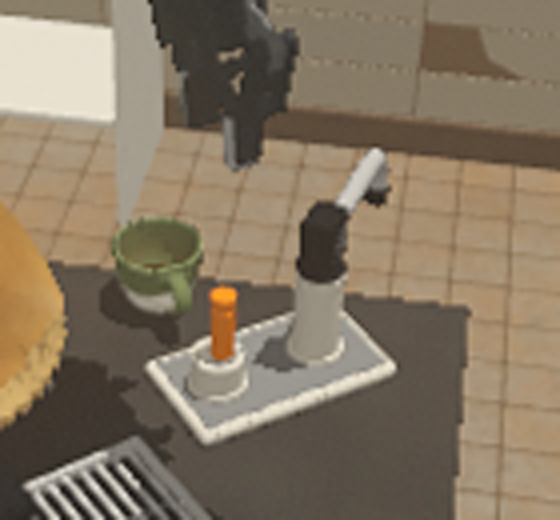

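The plug stands upright in the cup (wrist (256,180)). Next the spout.

```bash
python3 - <<'E'
from h import *
s=monitor.read_state();M=R.from_rotvec(s['tcp_rot'])
y=np.radians(15); Y=np.array([np.cos(y),np.sin(y),0]);X=np.array([0,0,-1.]);N=R.from_matrix(np.stack([X,Y,np.cross(X,Y)],1))
D=(N*M.inv()); print(D.as_rotvec(degrees=True))
for k in (.25,.5,.75): print((D.as_rotvec(degrees=True)*k).round(1))
t=np.array([.589,-.047,.25])+np.r_[.022*np.cos(np.radians(105)),.022*np.sin(np.radians(105)),0]; print((t-s['tool_pos'])*1000)
E
```

```text
[ 4.12323689 -0.18107909 35.76773313]
[ 1.  -0.   8.9]
[ 2.1 -0.1 17.9]
[ 3.1 -0.1 26.8]
[-33.04975072 -51.79580546  34.96978163]
```

Call:
play_rows:
  deltas:
    - {"x": -8,"y": -13,"z": 20,"wx": 1,"wy": 0,"wz": 8.9,"fingers": -0.3}
    - {"x": -16,"y": -26,"z": 30,"wx": 2.1,"wy": -0.1,"wz": 17.9,"fingers": -0.3}
    - {"x": -25,"y": -40,"z": 35,"wx": 3.1,"wy": -0.1,"wz": 26.8,"fingers": -0.3}
    - {"x": -33,"y": -52,"z": 35,"wx": 4.1,"wy": -0.2,"wz": 35.8,"fingers": -0.3}
    - {"x": -33,"y": -52,"z": 35,"wx": 4.1,"wy": -0.2,"wz": 35.8,"fingers": -0.3}
    - {"x": -33,"y": -52,"z": 35,"wx": 4.1,"wy": -0.2,"wz": 35.8,"fingers": -0.3}

```text
time: 20.5
tool_pos: [0.583, -0.0256, 0.2485]
tcp_rot: [1.015, 1.322, -1.017]
wrist_force: [0.3, 0.4, 0.3]
width: 0.65
```

```bash
python3 - <<'E'
from h import *
s,c=snap('wrist','w21'); print(s['time'],s['tool_pos'],s['tcp_rot'],s['width'])
M=R.from_rotvec(s['tcp_rot']).as_matrix();print(M.round(4))
P=cloud(c);f=c['frame'];Z=P[...,2]
m=(abs(Z-.123)<.006)&(f.sum(2)<170)&(abs(P[...,0]-.589)<.035)&(abs(P[...,1]+.047)<.035); q=P[m]
print(m.sum(),np.median(q,0)); top=q[abs(q[:,2]-.123)<.003]; r=cv2.minAreaRect((top[:,:2]*1000).astype(np.float32)); print(r)
m=(Z>.08)&(Z<.13)&(f.min(2)>120)&(abs(P[...,0]-.61)<.035)&(P[...,1]<-.07); q=P[m]; w,v=np.linalg.eigh(np.cov(q[:,:2].T)); print('arm',m.sum(),q.mean(0),np.degrees(np.arctan2(v[1,1],v[0,1])))
E
```

```text
20.5 [ 0.58304163 -0.02564403  0.24850332] [ 1.01486199  1.32219471 -1.01730576] 0.6496267284029136
[[-1.900e-03  9.665e-01  2.567e-01]
 [-4.000e-04  2.567e-01 -9.665e-01]
 [-1.000e+00 -1.900e-03 -1.000e-04]]
724 [ 0.59089317 -0.04744896  0.12258458]
((588.7119140625, -47.21659469604492), (23.16757583618164, 28.658315658569336), 15.376133918762207)
arm 1201 [ 0.60431241 -0.10505914  0.11258716] 104.84525092265773
```

View pics/w21.png

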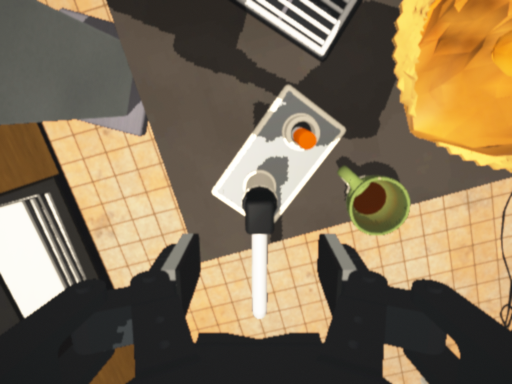

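Spout block top at (260,208), arm straight down the image, so the jaws are square to its ±y faces; block centre (0.5887,-0.0472).

Call:
play_rows:
  deltas:
    - {"x": 3,"y": -11,"z": -20,"wx": 0,"wy": 0,"wz": 0,"fingers": -0.2}
    - {"x": 5.7,"y": -21.5,"z": -55,"wx": 0,"wy": 0,"wz": 0,"fingers": -0.2}
    - {"x": 5.7,"y": -21.5,"z": -90,"wx": 0,"wy": 0,"wz": 0,"fingers": -0.2}
    - {"x": 5.7,"y": -21.5,"z": -115,"wx": 0,"wy": 0,"wz": 0,"fingers": -0.2}
    - {"x": 5.7,"y": -21.5,"z": -130,"wx": 0,"wy": 0,"wz": 0,"fingers": -0.2}
    - {"x": 5.7,"y": -21.5,"z": -138,"wx": 0,"wy": 0,"wz": 0,"fingers": -0.1}
    - {"x": 5.7,"y": -21.5,"z": -138,"wx": 0,"wy": 0,"wz": 0,"fingers": 0}
    - {"x": 5.7,"y": -21.5,"z": -138,"wx": 0,"wy": 0,"wz": 0,"fingers": 0}

```text
time: 21.55
tool_pos: [0.5901, -0.0476, 0.1129]
tcp_rot: [1.014, 1.32, -1.013]
wrist_force: [-0.7, 0.7, 1.0]
width: 0.497
```

```bash
python3 - <<'E'
from h import *
s,c=snap('wrist','w22'); print(s['time'],s['tool_pos'],s['wrist_force'],s['width'])
M=R.from_rotvec(s['tcp_rot']).as_matrix(); P=cloud(c);L=(P-s['tool_pos'])@M; f=c['frame']
m=(abs(P[...,2]-.123)<.004)&(f.sum(2)<200)&(abs(L[...,1])<.018)&(abs(L[...,2])<.025);q=L[m]*1000;print(m.sum(),q.min(0),q.max(0))
E
```

```text
21.55 [ 0.59010109 -0.04756766  0.11294172] [-0.74807956  0.73879545  1.00227383] 0.49700665051410137
3854 [-12.17275078 -13.13102382 -15.2858484 ] [-6.09388728 10.81398654 13.28967278]
```

View pics/w22.png

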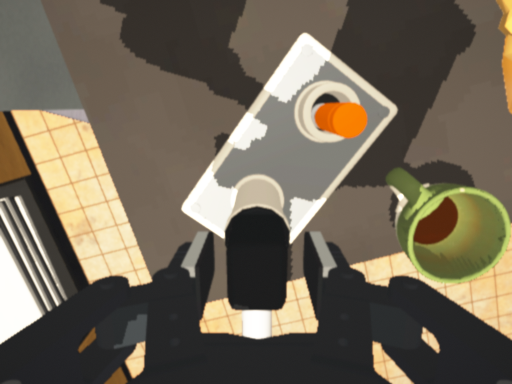

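Block (257,255) is centred between the fingers (208 / 307).

Call:
play_rows:
  deltas:
    - {"x": -1.2,"y": 0.5,"z": -1.5,"wx": 0,"wy": 0,"wz": 0,"fingers": 0.2}
    - {"x": -1.2,"y": 0.5,"z": -1.5,"wx": 0,"wy": 0,"wz": 0,"fingers": 0.6}
    - {"x": -1.2,"y": 0.5,"z": -1.5,"wx": 0,"wy": 0,"wz": 0,"fingers": 1}
    - {"x": -1.2,"y": 0.5,"z": -1.5,"wx": 0,"wy": 0,"wz": 0,"fingers": 1}
    - {"x": -1.2,"y": 0.5,"z": -1.5,"wx": 0,"wy": 0,"wz": 0,"fingers": 1}
  grip_force: 80

```text
time: 22.22
tool_pos: [0.5884, -0.047, 0.111]
tcp_rot: [1.014, 1.321, -1.013]
wrist_force: [-0.7, 0.0, 5.2]
width: 0.27
```

Call:
play_rows:
  deltas:
    - {"x": 0,"y": 0,"z": 3,"wx": 0,"wy": 0,"wz": 0,"fingers": 1}
    - {"x": 0,"y": 0,"z": 8,"wx": 0,"wy": 0,"wz": 0,"fingers": 1}
    - {"x": 0,"y": 0,"z": 15,"wx": 0,"wy": 0,"wz": 0,"fingers": 1}
    - {"x": 0,"y": 0,"z": 25,"wx": 0,"wy": 0,"wz": 0,"fingers": 1}
    - {"x": 0,"y": 0,"z": 40,"wx": 0,"wy": 0,"wz": 0,"fingers": 1}
    - {"x": 0,"y": 0,"z": 55,"wx": 0,"wy": 0,"wz": 0,"fingers": 1}
    - {"x": 0,"y": 0,"z": 70,"wx": 0,"wy": 0,"wz": 0,"fingers": 1}
    - {"x": 0,"y": 0,"z": 85,"wx": 0,"wy": 0,"wz": 0,"fingers": 1}
    - {"x": 0,"y": 0,"z": 110,"wx": 0,"wy": 0,"wz": 0,"fingers": 1}
    - {"x": 0,"y": 0,"z": 140,"wx": 0,"wy": 0,"wz": 0,"fingers": 1}
    - {"x": 0,"y": 0,"z": 160,"wx": 0,"wy": 0,"wz": 0,"fingers": 1}
    - {"x": 0,"y": 0,"z": 160,"wx": 0,"wy": 0,"wz": 0,"fingers": 1}
    - {"x": 0,"y": 0,"z": 160,"wx": 0,"wy": 0,"wz": 0,"fingers": 1}

```text
time: 23.85
tool_pos: [0.5873, -0.0469, 0.2692]
tcp_rot: [1.013, 1.323, -1.015]
wrist_force: [0.9, 0.4, -0.9]
width: 0.268
```

```bash
python3 - <<'E'
from h import *
s,c=snap('wrist','w23'); print(s['time'],s['tool_pos'],s['wrist_force'],s['torque'],s['width'])
M=R.from_rotvec(s['tcp_rot']).as_matrix(); print(M[:,0],np.degrees(np.arctan2(M[1,1],M[0,1]))); P=cloud(c);L=(P-s['tool_pos'])@M; f=c['frame']
m=(f.sum(2)<200)&(abs(L[...,1])<.0135)&(abs(L[...,2])<.025)&(L[...,0]<0)&(L[...,0]>-.03);q=L[m]*1000;print(m.sum(),q.min(0),q.max(0),np.median(q,0)); A=np.c_[q[:,1:],np.ones(len(q))]; print('plane',np.linalg.lstsq(A,q[:,0],rcond=None)[0])
s,c=snap('scene','s23'); cv2.imwrite('pics/z_s23.png',cv2.cvtColor(cv2.resize(c['frame'][60:240,180:340],None,fx=4,fy=4,interpolation=cv2.INTER_CUBIC)[-600:],cv2.COLOR_RGB2BGR))
E
```

```text
23.85 [ 0.58733968 -0.04690132  0.26921   ] [ 0.92029908  0.35481963 -0.91392187] [-0.00450432 -0.00604047  0.0098131 ] 0.2676910464344394
[-1.61122080e-03 -4.55805772e-04 -9.99998598e-01] 15.0325962646336
5390 [-29.94117962 -13.49885829 -14.56063692] [-7.16425248e-03  1.34848274e+01  1.52267346e+01] [-11.71002939  -0.17781203  -2.7898285 ]
plane [ -0.0639582   -0.14953646 -11.9507195 ]
```

View pics/w23.png

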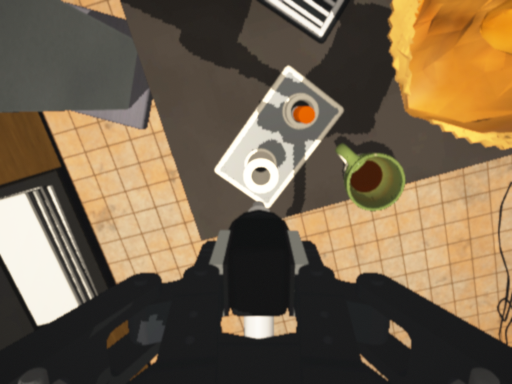

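View pics/z_s23.png

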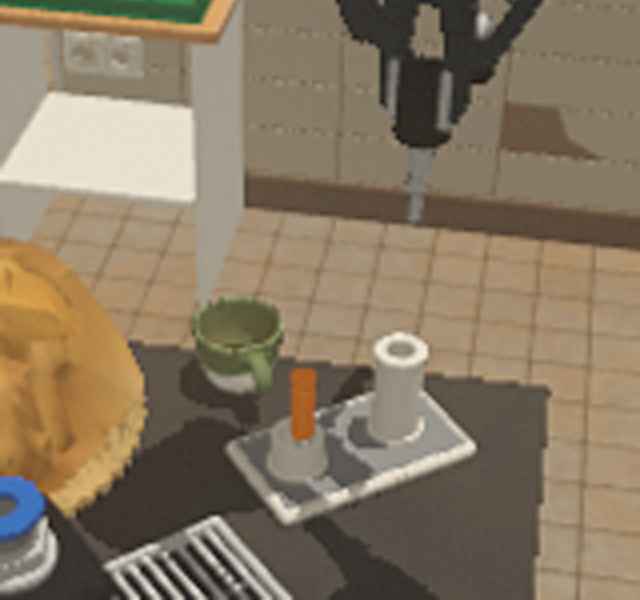

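The spout is held (sleeve empty at (262,172)); in the scene view its spigot hangs below the block, nose at (415,218). I'll check tilt and spigot length.

```bash
python3 - <<'E'
from h import *
s=monitor.read_state(); M=R.from_rotvec(s['tcp_rot']).as_matrix()
c=load('w23');P=cloud(c);L=(P-s['tool_pos'])@M*1000;f=c['frame']
m=(f.sum(2)<200)&(abs(L[...,1])<11)&(L[...,2]<13)&(L[...,2]>-14)&(abs(L[...,0]+12)<4);q=L[m]
for _ in range(4):
    A=np.c_[q[:,1:],np.ones(len(q))];k=np.linalg.lstsq(A,q[:,0],rcond=None)[0];r=q[:,0]-A@k;q=q[abs(r)<max(.8,1.5*r.std())]
print('top plane',len(q),k,r.std(),'deg',np.degrees(k[:2]))
c=load('s23');P=cloud(c);f=c['frame'].astype(int)
# scene: points around spigot
L=(P-s['tool_pos'])@M*1000
m=(abs(L[...,1])<16)&(abs(L[...,2])<16)&(L[...,0]>15)&(L[...,0]<120)
q=L[m]
for x in range(14,116,4):
    k=q[(q[:,0]>=x)&(q[:,0]<x+4)]
    if len(k): print(x,len(k),k.mean(0).round(1),k.min(0).round(1)[1:],k.max(0).round(1)[1:])
vv,uu=np.nonzero(m); print(uu.min(),uu.max(),vv.min(),vv.max())
W=np.linalg.inv(c['V'])[:3,3]; print('cam dir in tool',((W-s['tool_pos'])@M).round(3))
E
```

```text
top plane 2613 [-4.15027038e-03 -1.88015594e-02 -1.25432772e+01] 0.42117019210540263 deg [-0.23779298 -1.07725   ]
14 14 [ 16.5   0.7 -13.2] [-15.4 -15.9] [16.  -9.4]
18 14 [ 19.8   0.  -13.9] [-11.4 -15.8] [ 14.3 -10.4]
22 15 [ 24.2  -2.4 -12.5] [-13.3 -15.3] [10.1 -4.1]
26 23 [27.9 -5.3 -7.9] [-15.7 -15.7] [15.3  5.7]
30 7 [ 30.8  -5.4 -12.6] [-13.4 -14.6] [ 4.6 -9.6]
34 5 [36.4 -3.5 -8.6] [ -7.1 -10.2] [ 1.3 -4.6]
38 8 [40.8 -2.5 -5.1] [-7.4 -8.3] [4.6 1.7]
42 9 [43.5 -1.9 -5.9] [-7.6 -8.8] [4.3 1.7]
46 9 [47.8 -2.3 -6.1] [-7.  -8.8] [ 3.6 -2.5]
50 10 [52.  -2.4 -5.3] [-7.3 -7.5] [4.1 0.3]
54 5 [56.6  0.1 -5.7] [-3.4 -6.7] [ 3.6 -4.2]
58 6 [60.5 -1.5 -3.1] [-5.1 -4.8] [ 4.2 -1. ]
62 13 [64.4 -0.5 -4. ] [-6.5 -7.4] [7.9 2.6]
66 4 [67.6 -1.5 -5.6] [-4.5 -7.5] [ 0.9 -4.5]
70 3 [71.5 -2.1 -4.6] [-4.2 -5.4] [ 0.2 -3.4]
74 5 [75.8  0.6 -2.2] [-3.6 -4.4] [ 3.9 -1.2]
78 8 [79.6 -0.8 -3.2] [-4.9 -5.1] [ 2.7 -0.4]
82 4 [84.4 -0.8 -2.2] [-3.5 -4.5] [2.9 1. ]
86 6 [87.4 -1.4 -3.3] [-4.5 -5. ] [ 1.9 -1.4]
277 292 118 145
cam dir in tool [-0.409 -0.256 -0.742]
```

Call:
play_rows:
  deltas:
    - {"x": 1,"y": 20,"z": 20,"wx": 0,"wy": 0,"wz": -3,"fingers": 1}
    - {"x": 4,"y": 60,"z": 31,"wx": 0,"wy": 0,"wz": -7,"fingers": 1}
    - {"x": 7,"y": 105,"z": 31,"wx": 0,"wy": 0,"wz": -12,"fingers": 1}
    - {"x": 10,"y": 150,"z": 31,"wx": 0,"wy": 0,"wz": -17,"fingers": 1}
    - {"x": 13,"y": 195,"z": 31,"wx": 0,"wy": 0,"wz": -22,"fingers": 1}
    - {"x": 16,"y": 240,"z": 31,"wx": 0,"wy": 0,"wz": -27,"fingers": 1}
    - {"x": 18,"y": 280,"z": 31,"wx": 0,"wy": 0,"wz": -31.2,"fingers": 1}
    - {"x": 20,"y": 308,"z": 31,"wx": 0,"wy": 0,"wz": -31.2,"fingers": 1}
    - {"x": 20,"y": 318,"z": 31,"wx": 0,"wy": 0,"wz": -31.2,"fingers": 1}
    - {"x": 20,"y": 318,"z": 31,"wx": 0,"wy": 0,"wz": -31.2,"fingers": 1}
    - {"x": 20,"y": 318,"z": 31,"wx": 0,"wy": 0,"wz": -31.2,"fingers": 1}

```text
time: 25.32
tool_pos: [0.6079, 0.2698, 0.3009]
tcp_rot: [1.413, 1.061, -1.416]
wrist_force: [0.4, 0.4, -1.7]
width: 0.267
```

```bash
python3 - <<'E'
from h import *
s0=load('s23'); o,d=ray(s0,283.7,145.5); 
p=np.array([.58734,-.0469,.2692]); 
# closest point on vertical axis
d/=np.linalg.norm(d); n=np.cross(d,[0,0,1]); t=np.dot(p-o,np.cross([0,0,1],np.cross(d,[0,0,1])))/np.dot(d,np.cross([0,0,1],np.cross(d,[0,0,1])))
A=np.c_[d,-np.array([0,0,1.])]; k=np.linalg.lstsq(A,p-o,rcond=None)[0]; print('nose z below tcp mm',k[1]*1000,'gap',np.linalg.norm(o+d*k[0]-(p+np.array([0,0,k[1]])))*1000)
s,c=snap('wrist','w24'); print(s['time'],s['tool_pos'],s['wrist_force'],s['width'])
M=R.from_rotvec(s['tcp_rot']).as_matrix(); print(M[:,0],np.degrees(np.arctan2(M[1,1],M[0,1])))
P=cloud(c);f=c['frame'];hsv=cv2.cvtColor(f,cv2.COLOR_RGB2HSV)
m=cv2.inRange(hsv,(98,90,50),(130,255,255)); 
m[(abs(P[...,0]-.607)>.035)|(abs(P[...,1]-.271)>.035)]=0
k=max(cv2.findContours(m,cv2.RETR_EXTERNAL,cv2.CHAIN_APPROX_NONE)[0],key=cv2.contourArea)
e=cv2.minEnclosingCircle(k);print(e,onplane(c,*e[0],.156)); e=cv2.fitEllipse(cv2.convexHull(k)); print(e,onplane(c,*e[0],.156))
q=P[m>0]; q=q[abs(q[:,2]-.156)<.003]; print(q.min(0),q.max(0))
cv2.imwrite('pics/z_w24.png',cv2.cvtColor(cv2.resize(f[130:290,180:340],None,fx=3.7,fy=3.7,interpolation=cv2.INTER_CUBIC),cv2.COLOR_RGB2BGR))
s,c=snap('scene','s24'); cv2.imwrite('pics/z_s24.png',cv2.cvtColor(cv2.resize(c['frame'][120:260,120:240],None,fx=5,fy=5,interpolation=cv2.INTER_CUBIC)[:600],cv2.COLOR_RGB2BGR))
E
```

```text
nose z below tcp mm -93.94655782805214 gap 1.4897057350940073
25.325 [0.60792529 0.26981179 0.30093197] [ 0.36584007  0.3871045  -1.74181715] 0.26704813984403003
[-8.53272263e-04 -1.43183322e-03 -9.99998611e-01] -16.21616750461852
((256.3415832519531, 184.42079162597656), 26.754514694213867) [0.60655978 0.27091767 0.156     ]
((256.5241394042969, 183.9103546142578), (51.54651641845703, 52.74122619628906), 83.11376953125) [0.60683446 0.27130401 0.156     ]
[0.58462359 0.24963545 0.15301216] [0.62832243 0.2928999  0.15886979]
```

View pics/z_w24.png

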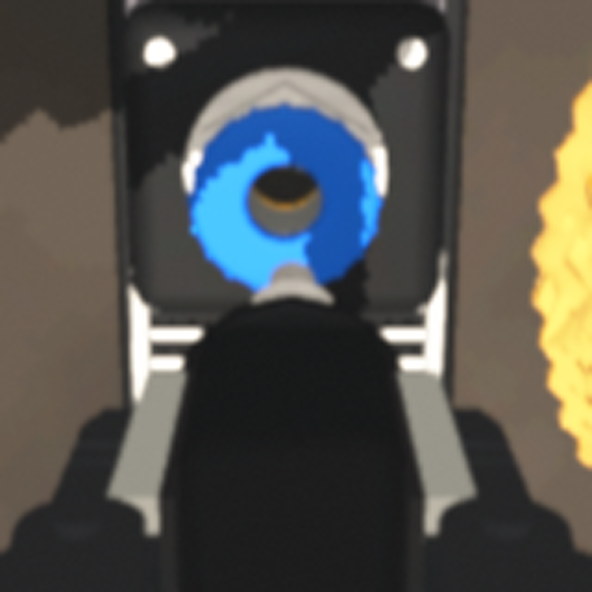

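View pics/z_s24.png

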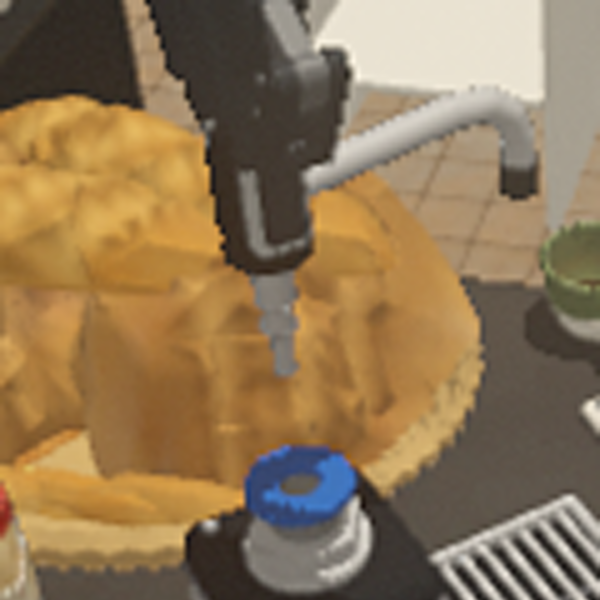

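Bore is open and clear at crop (285,201), with the spout's nose hanging in front at crop (294,266). Collar fully up.

```bash
python3 - <<'E'
from h import *
c=load('w24'); s=monitor.read_state(); M=R.from_rotvec(s['tcp_rot']).as_matrix(); p=np.array([.60793,.26981,.30093])
f=c['frame']
cv2.imwrite('pics/z2_w24.png',cv2.cvtColor(cv2.resize(f[175:235,225:295],None,fx=10,fy=10,interpolation=cv2.INTER_CUBIC)[:600],cv2.COLOR_RGB2BGR))
for u,v in [(259.3,202)]:
    for z in (.203,.207,.211):
        X=onplane(c,u,v,z); print(z,X,((X-p)@M*1000).round(2))
X=onplane(c,257,184.3,.156); print('bore',X,((X-p)@M*1000).round(2))
# scene view perpendicular offset of spout vs tool axis: pin tip px
c=load('s24')
u,v=120+286/5,120+372/5
o,d=ray(c,u,v);A=np.c_[d/np.linalg.norm(d),-np.array([0,0,1.])];d/=np.linalg.norm(d);k=np.linalg.lstsq(A,p-o,rcond=None)[0];g=(o+d*k[0]-(p+[0,0,k[1]]));print('tip z',k[1]*1000,'gap',g*1000,'in tool',(g@M*1000).round(2))
u,v=120+300/5,120+484/5; X=onplane(c,u,v,.156);print('bore scene',X)
E
python3 -c "print()"
```

```text
0.203 [0.60844539 0.26884472 0.203     ] [97.93  0.76  0.69]
0.207 [0.60876929 0.27000767 0.207     ] [93.93  0.75 -0.52]
0.211 [0.6090932  0.27117062 0.211     ] [89.93  0.73 -1.72]
bore [0.6071286  0.27086317 0.156     ] [144.93  -1.07  -0.93]
tip z -91.92468253181727 gap [-2.63980434e-01 -3.63749881e-01 -1.38777878e-13] in tool [ 0.   -0.15  0.42]
bore scene [0.60293654 0.27401997 0.156     ]
```

View pics/z2_w24.png

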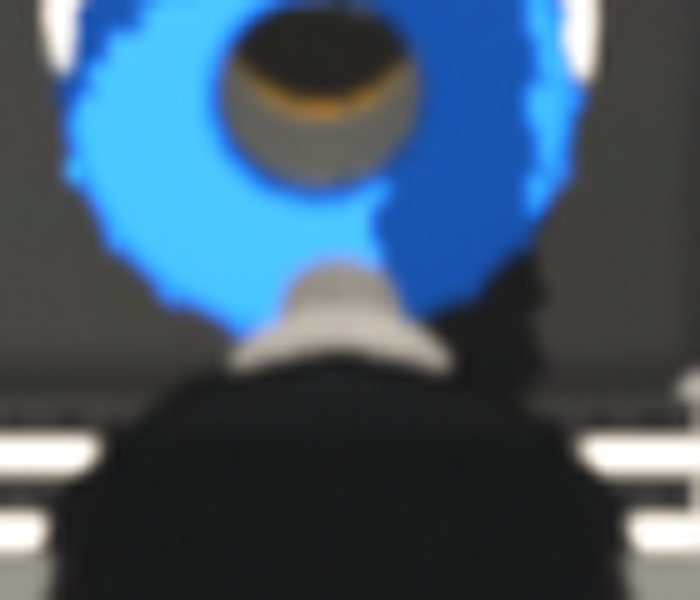

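```bash
python3 - <<'E'
from h import *
def fit(n,tp,tr,x0):
    c=load(n);M=R.from_rotvec(tr).as_matrix();P=cloud(c);L=(P-np.array(tp))@M*1000;f=c['frame']
    m=(f.sum(2)<200)&(abs(L[...,1])<11)&(L[...,2]<12)&(L[...,2]>-13)&(abs(L[...,0]-x0)<4);q=L[m]
    for _ in range(5):
        A=np.c_[q[:,1:],np.ones(len(q))];k=np.linalg.lstsq(A,q[:,0],rcond=None)[0];r=q[:,0]-A@k;q=q[abs(r)<max(.8,1.5*r.std())]
    m=(f.sum(2)<200)&(abs(L[...,0]-k[2])<1.5)&(abs(L[...,1])<18)&(abs(L[...,2])<20);qq=L[m]
    print(n,len(q),k.round(4),np.degrees(k[:2]).round(2),'z edges',np.percentile(qq[:,2],[1,50,99]).round(1),'y',np.percentile(qq[:,1],[1,99]).round(1))
fit('w22',[.5901,-.04757,.11294],[1.014,1.32,-1.013],-10)
fit('w23',[.58734,-.0469,.26921],[1.013,1.323,-1.015],-12)
fit('w24',[.60793,.26981,.30093],[1.413,1.061,-1.416],-12)
E
```

```text
w22 2401 [ 1.0900e-02 -7.1000e-03 -9.9234e+00] [ 0.63 -0.41] z edges [-13.8  -1.6  12.1] y [-11.8   9.4]
w23 2523 [ 1.2000e-03 -1.4600e-02 -1.1827e+01] [ 0.07 -0.84] z edges [-12.7  -0.5  13.7] y [-11.9  11.1]
w24 2533 [-1.30000e-03 -2.08000e-02 -1.17358e+01] [-0.07 -1.19] z edges [-12.6  -0.3  13.8] y [-11.4  11.7]
```

Call:
play_rows:
  deltas:
    - {"x": -1.2,"y": 1.8,"z": -10,"wx": 0.58,"wy": -0.17,"wz": 0,"fingers": 1}
    - {"x": -1.2,"y": 1.8,"z": -25,"wx": 0.58,"wy": -0.17,"wz": 0,"fingers": 1}
    - {"x": -1.2,"y": 1.8,"z": -36,"wx": 0.58,"wy": -0.17,"wz": 0,"fingers": 1}
    - {"x": -1.2,"y": 1.8,"z": -36,"wx": 0.58,"wy": -0.17,"wz": 0,"fingers": 1}
    - {"x": -1.2,"y": 1.8,"z": -36,"wx": 0.58,"wy": -0.17,"wz": 0,"fingers": 1}

```text
time: 26.05
tool_pos: [0.6068, 0.2729, 0.2652]
tcp_rot: [1.422, 1.069, -1.408]
wrist_force: [-0.7, 0.3, -0.3]
width: 0.268
```

```bash
python3 - <<'E'
from h import *
s,c=snap('wrist','w25'); print(s['time'],s['tool_pos'],s['wrist_force'],s['torque'],s['width'])
cv2.imwrite('pics/z_w25.png',cv2.cvtColor(cv2.resize(c['frame'][160:260,200:320],None,fx=5,fy=5,interpolation=cv2.INTER_CUBIC),cv2.COLOR_RGB2BGR))
s,c=snap('scene','s25'); cv2.imwrite('pics/z_s25.png',cv2.cvtColor(cv2.resize(c['frame'][160:250,130:230],None,fx=6,fy=6,interpolation=cv2.INTER_CUBIC),cv2.COLOR_RGB2BGR))
E
```

```text
26.05 [0.60684718 0.27288162 0.2652468 ] [-0.72630396  0.30331366 -0.26333356] [ 0.05542685 -0.00199601 -0.02674444] 0.2677575003960188
```

View pics/z_w25.png

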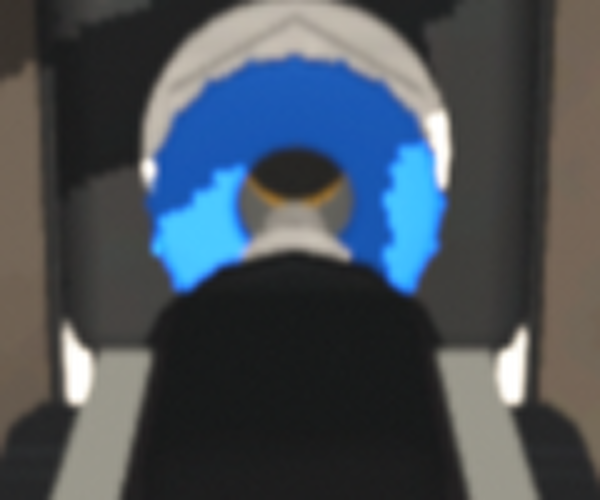

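View pics/z_s25.png

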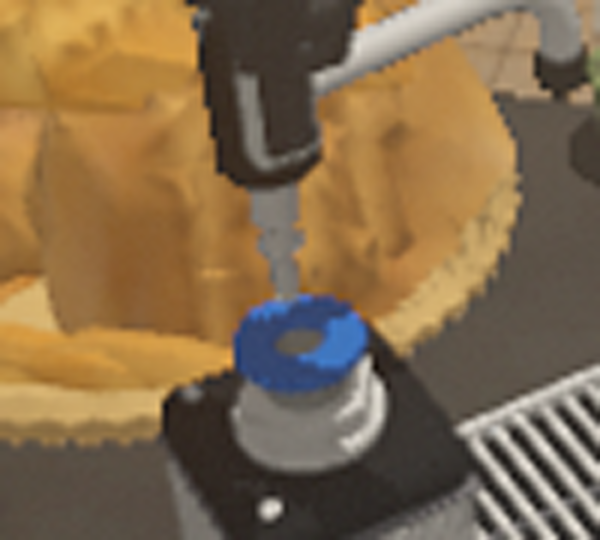

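```bash
python3 - <<'E'
from h import *
c=load('w25');W=c['V']
Mi=np.linalg.inv(W)
s=monitor.read_state();M=R.from_rotvec(s['tcp_rot']).as_matrix();tz=M[:,2];print(tz,s['tool_pos'])
for z in (.170,.173,.176):
    X=onplane(c,259.4,160+200/5,z); print('pin',z,X,X+.0043*tz)
print('bore',onplane(c,200+297/5,160+202/5,.156))
E
```

```text
[-0.2783032  -0.96043429 -0.01064409] [0.60714389 0.27305228 0.26597569]
pin 0.17 [0.60838758 0.27511682 0.17      ] [0.60719087 0.27098695 0.16995423]
pin 0.173 [0.6086118  0.27593437 0.173     ] [0.6074151  0.2718045  0.17295423]
pin 0.176 [0.60883603 0.27675192 0.176     ] [0.60763932 0.27262205 0.17595423]
bore [0.60725523 0.27100286 0.156     ]
```

The pin is over the bore to within about 0.5 mm. Descending slowly.

Call:
play_rows:
  deltas:
    - {"x": -0.2,"y": -0.5,"z": -6,"wx": 0,"wy": 0,"wz": 0,"fingers": 1}
    - {"x": -0.2,"y": -0.5,"z": -12,"wx": 0,"wy": 0,"wz": 0,"fingers": 1}
    - {"x": -0.2,"y": -0.5,"z": -18,"wx": 0,"wy": 0,"wz": 0,"fingers": 1}
    - {"x": -0.2,"y": -0.5,"z": -23,"wx": 0,"wy": 0,"wz": 0,"fingers": 1}
    - {"x": -0.2,"y": -0.5,"z": -28,"wx": 0,"wy": 0,"wz": 0,"fingers": 1}
    - {"x": -0.2,"y": -0.5,"z": -28,"wx": 0,"wy": 0,"wz": 0,"fingers": 1}

```text
time: 26.9
tool_pos: [0.6062, 0.2722, 0.2365]
tcp_rot: [1.421, 1.069, -1.409]
wrist_force: [0.1, -0.0, -1.0]
width: 0.27
```

```bash
cat > st.py <<'E'
from h import *
import sys
s,c=snap('scene',sys.argv[1]); print(s['time'],s['tool_pos'].round(4),s['wrist_force'].round(1),s['torque'].round(2),s['width'].round(3)); cv2.imwrite('pics/z_'+sys.argv[1]+'.png',cv2.cvtColor(cv2.resize(c['frame'][160:250,130:230],None,fx=6,fy=6,interpolation=cv2.INTER_CUBIC),cv2.COLOR_RGB2BGR))
E
python3 st.py s26
```

```text
Traceback (most recent call last):
  File "st.py", line 3, in <module>
    s,c=snap('scene',sys.argv[1]); print(s['time'],s['tool_pos'].round(4),s['wrist_force'].round(1),s['torque'].round(2),s['width'].round(3)); cv2.imwrite('pics/z_'+sys.argv[1]+'.png',cv2.cvtColor(cv2.resize(c['frame'][160:250,130:230],None,fx=6,fy=6,interpolation=cv2.INTER_CUBIC),cv2.COLOR_RGB2BGR))
                                                                                                                         ^^^^^^^^^^^^^^^^
AttributeError: 'float' object has no attribute 'round'
```

```bash
sed -i "s/s\['width'\].round(3)/s['width']/" st.py; python3 st.py s27
```

```text
26.95 [0.6064 0.2723 0.237 ] [-0.9 -0.7 -1.5] [-0.06  0.02 -0.03] 0.26803935378136434
```

View pics/z_s27.png

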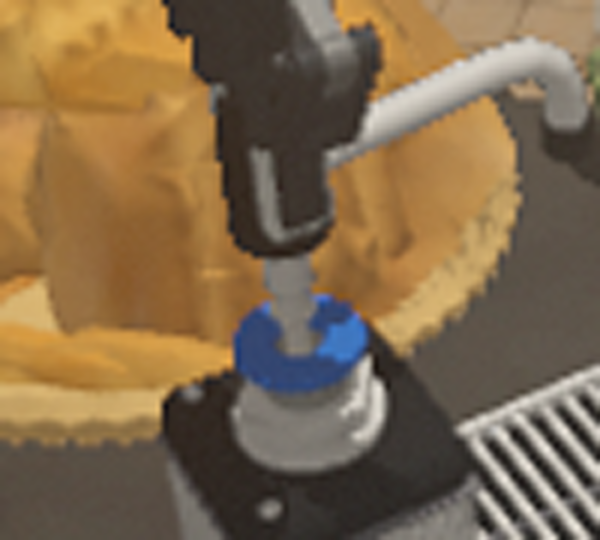

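Call:
play_rows:
  deltas:
    - {"x": 0,"y": 0,"z": -4,"wx": 0,"wy": 0,"wz": 0,"fingers": 1}
    - {"x": 0,"y": 0,"z": -8,"wx": 0,"wy": 0,"wz": 0,"fingers": 1}
    - {"x": 0,"y": 0,"z": -12,"wx": 0,"wy": 0,"wz": 0,"fingers": 1}
    - {"x": 0,"y": 0,"z": -12,"wx": 0,"wy": 0,"wz": 0,"fingers": 1}

```text
time: 27.5
tool_pos: [0.6062, 0.2722, 0.2245]
tcp_rot: [1.421, 1.069, -1.41]
wrist_force: [-0.1, -1.1, -0.8]
width: 0.268
```

The pin was entering the bore in the middle of the collar, and there is still no contact force. Continuing.

Call:
play_rows:
  deltas:
    - {"x": 0,"y": 0,"z": -3,"wx": 0,"wy": 0,"wz": 0,"fingers": 1}
    - {"x": 0,"y": 0,"z": -6,"wx": 0,"wy": 0,"wz": 0,"fingers": 1}
    - {"x": 0,"y": 0,"z": -9,"wx": 0,"wy": 0,"wz": 0,"fingers": 1}
    - {"x": 0,"y": 0,"z": -9,"wx": 0,"wy": 0,"wz": 0,"fingers": 1}

```text
time: 28.0
tool_pos: [0.6063, 0.2722, 0.2158]
tcp_rot: [1.422, 1.069, -1.409]
wrist_force: [0.2, -0.0, -0.4]
width: 0.264
```

Call:
play_rows:
  deltas:
    - {"x": 0,"y": 0,"z": -2,"wx": 0,"wy": 0,"wz": 0,"fingers": 1}
    - {"x": 0,"y": 0,"z": -4,"wx": 0,"wy": 0,"wz": 0,"fingers": 1}
    - {"x": 0,"y": 0,"z": -6,"wx": 0,"wy": 0,"wz": 0,"fingers": 1}
    - {"x": 0,"y": 0,"z": -6,"wx": 0,"wy": 0,"wz": 0,"fingers": 1}

```text
time: 28.5
tool_pos: [0.6064, 0.2722, 0.21]
tcp_rot: [1.422, 1.069, -1.409]
wrist_force: [1.0, -0.7, -1.0]
width: 0.271
```

Call:
play_rows:
  deltas:
    - {"x": 0,"y": 0,"z": -1.5,"wx": 0,"wy": 0,"wz": 0,"fingers": 1}
    - {"x": 0,"y": 0,"z": -3,"wx": 0,"wy": 0,"wz": 0,"fingers": 1}
    - {"x": 0,"y": 0,"z": -3,"wx": 0,"wy": 0,"wz": 0,"fingers": 1}

```text
time: 28.88
tool_pos: [0.6064, 0.2723, 0.207]
tcp_rot: [1.422, 1.069, -1.409]
wrist_force: [0.8, 0.4, -0.8]
width: 0.272
```

Call:
play_rows:
  deltas:
    - {"x": 0,"y": 0,"z": -1.5,"wx": 0,"wy": 0,"wz": 0,"fingers": 1}
    - {"x": 0,"y": 0,"z": -3,"wx": 0,"wy": 0,"wz": 0,"fingers": 1}
    - {"x": 0,"y": 0,"z": -3,"wx": 0,"wy": 0,"wz": 0,"fingers": 1}

```text
time: 29.25
tool_pos: [0.6067, 0.2724, 0.2046]
tcp_rot: [1.422, 1.069, -1.408]
wrist_force: [-0.3, 0.0, 1.7]
width: 0.271
```

Call:
play_rows:
  deltas:
    - {"x": 0,"y": 0,"z": -1,"wx": 0,"wy": 0,"wz": 0,"fingers": 1}
    - {"x": 0,"y": 0,"z": -2,"wx": 0,"wy": 0,"wz": 0,"fingers": 1}
    - {"x": 0,"y": 0,"z": -2,"wx": 0,"wy": 0,"wz": 0,"fingers": 1}

```text
time: 29.62
tool_pos: [0.6067, 0.2723, 0.2028]
tcp_rot: [1.423, 1.068, -1.408]
wrist_force: [-0.7, -0.9, 3.2]
width: 0.273
```

```bash
python3 st.py s28
```

```text
29.625 [0.6067 0.2723 0.2028] [-0.7 -0.9  3.2] [-0.16  0.19  0.04] 0.2728016382371372
```

Call:
play_rows:
  deltas:
    - {"x": 0,"y": 0,"z": -1,"wx": 0,"wy": 0,"wz": 0,"fingers": 1}
    - {"x": 0,"y": 0,"z": -1.5,"wx": 0,"wy": 0,"wz": 0,"fingers": 1}
    - {"x": 0,"y": 0,"z": -1.5,"wx": 0,"wy": 0,"wz": 0,"fingers": 1}

```text
time: 30.05
tool_pos: [0.6068, 0.272, 0.2019]
tcp_rot: [1.422, 1.068, -1.408]
wrist_force: [-2.1, -2.4, 5.5]
width: 0.268
```

Call:
play_rows:
  deltas:
    - {"x": -0.4,"y": -0.6,"z": 0,"wx": 0,"wy": 0,"wz": 0,"fingers": 1}
    - {"x": -0.4,"y": -0.6,"z": -1,"wx": 0,"wy": 0,"wz": 0,"fingers": 1}
    - {"x": -0.4,"y": -0.6,"z": -1,"wx": 0,"wy": 0,"wz": 0,"fingers": 1}

```text
time: 30.42
tool_pos: [0.6067, 0.2718, 0.2013]
tcp_rot: [1.424, 1.068, -1.407]
wrist_force: [-1.7, -2.2, 7.1]
width: 0.271
```

```bash
python3 st.py s29
```

```text
30.425 [0.6067 0.2718 0.2013] [-1.7 -2.2  7.1] [-0.26  0.41  0.05] 0.2712246041518332
```

View pics/z_s29.png

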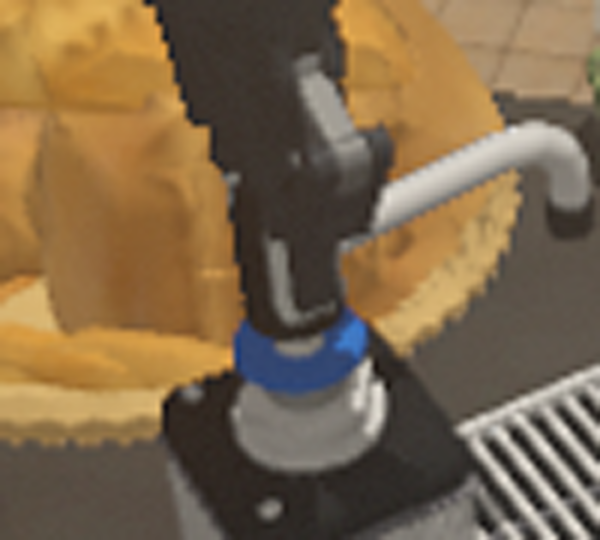

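Spout is upright and deep in the bore, and the collar is still near its top position. Continuing in small steps, watching for the force drop.

Call:
play_rows:
  deltas:
    - {"x": -0.3,"y": -0.5,"z": -0.5,"wx": 0,"wy": 0,"wz": 0,"fingers": 1}
    - {"x": -0.3,"y": -0.5,"z": -1,"wx": 0,"wy": 0,"wz": 0,"fingers": 1}
    - {"x": -0.3,"y": -0.5,"z": -1,"wx": 0,"wy": 0,"wz": 0,"fingers": 1}

```text
time: 30.85
tool_pos: [0.6066, 0.2717, 0.2008]
tcp_rot: [1.425, 1.068, -1.406]
wrist_force: [-1.6, -0.8, 8.8]
width: 0.27
```

Call:
play_rows:
  deltas:
    - {"x": 0,"y": 0,"z": -0.5,"wx": 0,"wy": 0,"wz": 0,"fingers": 1}
    - {"x": 0,"y": 0,"z": -1,"wx": 0,"wy": 0,"wz": 0,"fingers": 1}
    - {"x": 0,"y": 0,"z": -1,"wx": 0,"wy": 0,"wz": 0,"fingers": 1}

```text
time: 31.22
tool_pos: [0.6067, 0.2717, 0.2]
tcp_rot: [1.425, 1.068, -1.406]
wrist_force: [-2.3, -1.0, 9.7]
width: 0.272
```

```bash
python3 st.py s30; python3 -c "
from h import *
s=monitor.read_state();M=R.from_rotvec(s['tcp_rot']).as_matrix();print(M[:,0])"
```

```text
31.225 [0.6067 0.2717 0.2   ] [-2.3 -1.   9.7] [-0.16  0.43  0.03] 0.27213442949782946
[ 0.00518681  0.01074468 -0.99992882]
```

Call:
play_rows:
  deltas:
    - {"x": 0,"y": 0,"z": -0.5,"wx": 0,"wy": 0,"wz": 0,"fingers": 1}
    - {"x": 0,"y": 0,"z": -1,"wx": 0,"wy": 0,"wz": 0,"fingers": 1}
    - {"x": 0,"y": 0,"z": -1,"wx": 0,"wy": 0,"wz": 0,"fingers": 1}

```text
time: 31.65
tool_pos: [0.6067, 0.2717, 0.1992]
tcp_rot: [1.425, 1.068, -1.406]
wrist_force: [-1.5, -1.6, 9.8]
width: 0.266
```

Call:
play_rows:
  deltas:
    - {"x": 0,"y": 0,"z": -0.5,"wx": 0,"wy": 0,"wz": 0,"fingers": 1}
    - {"x": 0,"y": 0,"z": -1,"wx": 0,"wy": 0,"wz": 0,"fingers": 1}
    - {"x": 0,"y": 0,"z": -1,"wx": 0,"wy": 0,"wz": 0,"fingers": 1}

```text
time: 32.02
tool_pos: [0.6067, 0.2716, 0.1974]
tcp_rot: [1.425, 1.068, -1.406]
wrist_force: [-0.5, -0.1, 8.2]
width: 0.271
```

```bash
python3 st.py s31
```

```text
32.025 [0.6067 0.2716 0.1974] [-0.5 -0.1  8.2] [-0.05  0.22  0.03] 0.27065933559664596
```

View pics/z_s31.png

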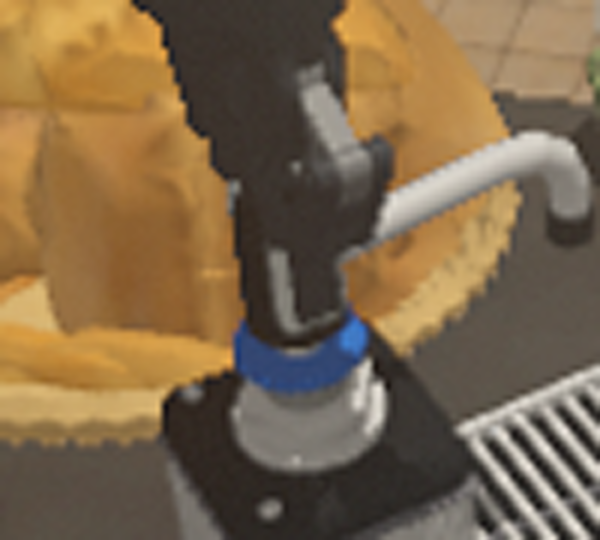

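The force fell and the tool dropped 1.8 mm for a 1 mm step, which looks like the snap. A gentle upward tug will check that it holds.

Call:
play_rows:
  deltas:
    - {"x": 0,"y": 0,"z": 1,"wx": 0,"wy": 0,"wz": 0,"fingers": 1}
    - {"x": 0,"y": 0,"z": 2,"wx": 0,"wy": 0,"wz": 0,"fingers": 1}
    - {"x": 0,"y": 0,"z": 2,"wx": 0,"wy": 0,"wz": 0,"fingers": 1}

```text
time: 32.45
tool_pos: [0.6065, 0.2715, 0.1978]
tcp_rot: [1.424, 1.068, -1.407]
wrist_force: [1.3, 0.8, 3.2]
width: 0.272
```

Call:
play_rows:
  deltas:
    - {"x": 0,"y": 0,"z": 1,"wx": 0,"wy": 0,"wz": 0,"fingers": 1}
    - {"x": 0,"y": 0,"z": 2,"wx": 0,"wy": 0,"wz": 0,"fingers": 1}
    - {"x": 0,"y": 0,"z": 2,"wx": 0,"wy": 0,"wz": 0,"fingers": 1}

```text
time: 32.83
tool_pos: [0.6056, 0.2711, 0.1983]
tcp_rot: [1.421, 1.069, -1.409]
wrist_force: [4.2, 2.2, -5.7]
width: 0.268
```

```bash
python3 st.py s32; python3 - <<'E'
from h import *
s,c=snap('wrist','w32')
M=R.from_rotvec(s['tcp_rot']).as_matrix();P=cloud(c);f=c['frame']
hsv=cv2.cvtColor(f,cv2.COLOR_RGB2HSV);m=cv2.inRange(hsv,(98,90,50),(130,255,255))>0
q=P[m&(abs(P[...,0]-.607)<.03)&(abs(P[...,1]-.271)<.03)]; print('collar z',len(q),np.percentile(q[:,2],[10,50,90]))
L=(P-s['tool_pos'])@M*1000
m=(f.sum(2)<200)&(abs(L[...,1])<11)&(L[...,2]<12)&(L[...,2]>-13)&(abs(L[...,0]+12)<4);print('block top in tool',np.median(L[m][:,0]))
E
```

```text
32.825 [0.6056 0.2711 0.1983] [ 4.2  2.2 -5.7] [ 0.36 -1.03 -0.  ] 0.26789436693530094
collar z 1712 [0.15457993 0.15586537 0.15681316]
block top in tool -11.659651923308775
```

View pics/w32.png

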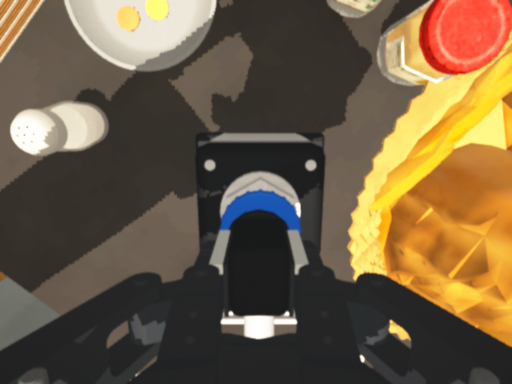

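It holds: the tug met 5.7 N with no rise. The collar face is back at z = 0.156, and the block hasn't slipped in the jaws. Relaxing and releasing.

Call:
play_rows:
  deltas:
    - {"x": 0.2,"y": 0.2,"z": -1,"wx": 0,"wy": 0,"wz": 0,"fingers": 1}
    - {"x": 0.2,"y": 0.2,"z": -1.3,"wx": 0,"wy": 0,"wz": 0,"fingers": 1}
    - {"x": 0.2,"y": 0.2,"z": -1.3,"wx": 0,"wy": 0,"wz": 0,"fingers": 1}

```text
time: 33.3
tool_pos: [0.6057, 0.2713, 0.1983]
tcp_rot: [1.422, 1.069, -1.409]
wrist_force: [2.1, 0.4, -3.3]
width: 0.269
```

Call:
play_rows:
  deltas:
    - {"x": 0.4,"y": 0,"z": -0.7,"wx": 0,"wy": 0,"wz": 0,"fingers": 1}
    - {"x": 0.4,"y": 0,"z": -0.7,"wx": 0,"wy": 0,"wz": 0,"fingers": 1}

```text
time: 33.55
tool_pos: [0.6059, 0.2713, 0.1981]
tcp_rot: [1.421, 1.069, -1.409]
wrist_force: [0.4, 0.1, 0.1]
width: 0.269
```

Forces are zero. Opening and lifting away.

Call:
play_rows:
  deltas:
    - {"x": 0,"y": 0,"z": 0,"wx": 0,"wy": 0,"wz": 0,"fingers": 0.2}
    - {"x": 0,"y": 0,"z": 0,"wx": 0,"wy": 0,"wz": 0,"fingers": 0}
    - {"x": 0,"y": 0,"z": 0,"wx": 0,"wy": 0,"wz": 0,"fingers": -0.2}
    - {"x": 0,"y": 0,"z": 10,"wx": 0,"wy": 0,"wz": 0,"fingers": -0.2}
    - {"x": 0,"y": 0,"z": 35,"wx": 0,"wy": 0,"wz": 0,"fingers": -0.2}
    - {"x": 0,"y": 0,"z": 70,"wx": 0,"wy": 0,"wz": 0,"fingers": -0.2}
    - {"x": 0,"y": 0,"z": 110,"wx": 0,"wy": 0,"wz": 0,"fingers": -0.2}
    - {"x": 0,"y": 0,"z": 140,"wx": 0,"wy": 0,"wz": 0,"fingers": -0.2}
    - {"x": 0,"y": 0,"z": 140,"wx": 0,"wy": 0,"wz": 0,"fingers": -0.2}
    - {"x": 0,"y": 0,"z": 140,"wx": 0,"wy": 0,"wz": 0,"fingers": -0.2}
  grip_force: 30

```text
time: 34.8
tool_pos: [0.6061, 0.2713, 0.3373]
tcp_rot: [1.422, 1.069, -1.409]
wrist_force: [0.1, 0.0, -0.4]
width: 0.598
```

```bash
python3 - <<'E'
from h import *
s,c=snap('wrist','w40'); print(s['time'],s['tool_pos'],s['wrist_force'])
P=cloud(c);f=c['frame'];hsv=cv2.cvtColor(f,cv2.COLOR_RGB2HSV);m=cv2.inRange(hsv,(98,90,50),(130,255,255))>0
q=P[m&(abs(P[...,0]-.607)<.03)&(abs(P[...,1]-.271)<.03)]; print('collar z',len(q),np.percentile(q[:,2],[10,50,90]))
m=(f.sum(2)<200)&(P[...,2]>.195)&(P[...,2]<.225)&(abs(P[...,0]-.607)<.03)&(abs(P[...,1]-.271)<.03);q=P[m];print('block top',len(q),np.median(q,0)); A=np.c_[q[:,:2],np.ones(len(q))]
t=q[abs(q[:,2]-np.median(q[:,2]))<.003];print(cv2.minAreaRect((t[:,:2]*1000).astype(np.float32)),np.degrees(np.linalg.lstsq(np.c_[t[:,:2],np.ones(len(t))],t[:,2],rcond=None)[0][:2]))
m=(P[...,2]>.16)&(P[...,2]<.23)&(f.min(2)>120)&(abs(P[...,0]-.58)<.05)&(P[...,1]<.25)&(P[...,1]>.13);q=P[m];w,v=np.linalg.eigh(np.cov(q[:,:2].T));print('arm',len(q),q.mean(0),np.degrees(np.arctan2(v[1,1],v[0,1])),q.min(0))
s,c=snap('scene','s40'); cv2.imwrite('pics/z_s40.png',cv2.cvtColor(cv2.resize(c['frame'][120:300,130:330],None,fx=3.3,fy=3.3,interpolation=cv2.INTER_CUBIC),cv2.COLOR_RGB2BGR))
E
```

```text
34.8 [0.60613672 0.27129393 0.33727298] [ 0.0626482   0.00283428 -0.43535961]
collar z 703 [0.15405021 0.15591553 0.16885445]
block top 875 [0.60780757 0.27140938 0.20959041]
((605.9711303710938, 270.163818359375), (29.219985961914062, 23.45564842224121), 73.30863952636719) [ 0.03403219 -1.20263609]
arm 1329 [0.58973417 0.21343958 0.19880035] 73.77646846179171 [0.57160149 0.16609429 0.18980008]
```

View pics/w40.png

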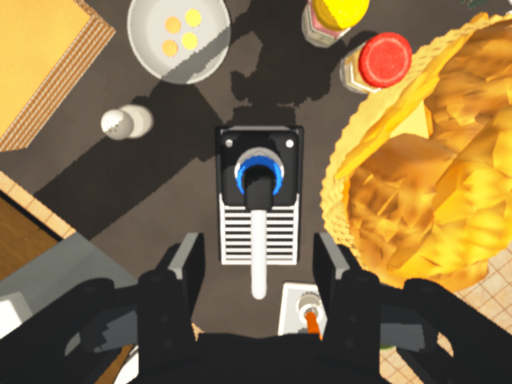

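View pics/z_s40.png

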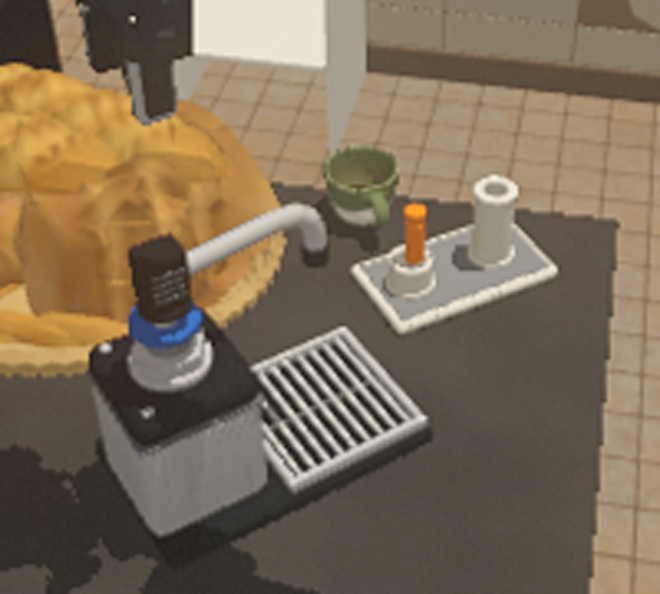

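The spout stands by itself with the collar up (z ≈ 0.156). Its arm is at azimuth 73.8°, in line with the tray, and the plug is upright in the cup. Handing in.

```bash
python3 -c "
from workcell import finish_job
print(finish_job())"
```

```text
the job is handed in; nothing more can be done
None
```

The tap is ready and handed in at about 35 s. The blanking plug stands nose down in the short cup. The spout is locked in the fitting, with its outlet over the tray.

- **Plug:** I pressed the collar to about 11 N, closed on the plug and drew it up past the grip. It then slipped out of the jaws (gripped at 40 N) on the faster lift and leaned loose in the bore, with the collar already back up. I gripped it again along its own axis at 60 N, drew it out, turned it upright and set it in the cup. A later picture shows it standing upright there.
- **Spout:** It snapped in at about 10 N: the force fell and the tool dropped 1.8 mm on a 1 mm step. An upward tug then met about 6 N without the spout coming out. I let the forces go to zero before opening the jaws.
- **Last checks:** The collar face measured 0.156 m, fully released. The spout arm's azimuth was 73.8°, the same as the tray's. The fingers are clear of everything, and the espresso cup and sugar shaker were not touched.
- **Doubts:** A depth fit of the spout's top showed about 1.2° of tilt. It read 0.4° when the block stood in the stand, so part of that may be camera error. Sideways force while pushing the spout in was about 3 N at most, and about 5 N during the tug. Just after the snap the downward force was 8 N, so the spout may have touched the end stop lightly.

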